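Make up two case pans at the model bench

ROBOT

A 6-joint arm with a two-finger parallel gripper is mounted at the origin on the work surface. World frame = base frame: x ahead of the robot, y to its left, z up, the work surface at z = 0. Lengths are in m, angles in rad, forces in N, time in s.
With the tool pointing down it reaches from about 0.4 to 0.825 m from the base axis. Payload 7 kg.
Tool frame: the origin (TCP) lies between the finger pads; the fingertips stand 11 mm ahead of it and the grasp point (between the pads) lies 8 mm behind it (arm.tips_ahead is the distance from the TCP to the fingertips, in m); z points along the fingers, x is the direction in which the jaws open and shut, and the axes are right-handed (so a half turn about z gives the same grasp; the last joint's range is limited). The gripper opens to 88 mm and grips with 3 to 60 N. Pads are 19 mm wide; open, the fingers measure 130 mm over their backs; the gripper's body (78 mm by 193 mm) begins 47 mm behind the grasp point.
Start: joints at [-1.051, 0.359, 0.012, 0, -1.224, -0.288], TCP at [0.155, -0.657, 0.238] pointing down, gripper open.
Joint ranges: [-3.07, 3.07], [-1.43, 2.12], [-1.02, 1.25], [-3.03, 1.67], [-3.05, -0], [-3.03, 3.03]. Speed limits (rad/s): [2.39, 2.39, 3.01, 3.14, 3.14, 3.14].

INTERFACE

Orientations are given as [roll, pitch, yaw] about the fixed x, y, z axes, in that order (R = Rz(yaw) Ry(pitch) Rx(roll)).
In Python, from station import arm, optics, finder gives the robot as it stands. The module is installed in compiled form; this text tells all that it offers.
- The arm moves only by the tool apply_moves, never from a script. Its argument "increments" is one flat list of numbers, 6 for each row, row after row: the shift along the world's x, y, z in m, then the turn, a rotation vector about the world's x, y, z in rad. In form: [tx, ty, tz, rx, ry, rz, tx, ty, tz, rx, ry, rz, ...]. A call has 1 to 20 rows; each row shifts and turns the pose as measured when the row begins; what a row does not reach is not made up. A row lasts 1/12 s, in which the tool goes at most 41.7 mm and 7.16 degrees, less where a joint would pass 70% of its speed; a pose out of reach is approached as far as the arm can. A call with a gripper value outside its range is refused whole. "hand" is the closure, from 0 (fully open) to 1 (shut), set as the call begins (left out, the last holds). The fingers move at their own pace and stop on an object; "force" is the grip in N (left out, the last holds). Time passes only in rows, so rows that do not move let the fingers close. It gives the time, the measured TCP pose, the force and the opening at its end, in the units of the state.
- arm.get_state(): the state, without advancing time (a new reading comes with each control period).
- optics.grab_frame(name): name is "scene" or "top" or "wrist"; returns the picture (384x512x3 uint8, red, green, blue); there is no depth.
- optics.camera_model(name): a dict with "fx", "fy", "cx", "cy" (pixels), "world_to_cam" (4x4, takes a point from world to camera coordinates); the wrist camera has in their place "T_tool_cam" (4x4, takes a point from camera to tool coordinates, whose origin is the TCP and whose axes are the tool frame's). Camera axes: x right, y up, looking along -z (the intrinsics and any distortion apply to the point x, -y, -z); pixel columns grow to the right and rows downward; lengths in m; the calibration is good to about 2 mm. A picture is of the moment at which its call begins: read the wrist's pose just before it. camera_model takes no time and is no camera call.
- arm.job_done(): hands the job in, once; it reports no verdict.
Trained networks look in the newest picture that a camera, given by its name, has taken for a name from the list of things; names that differ only in an ending like _2 or _b are one class to them, and where a whole thing is asked for, a point or a joint stands for the part that bears it (a point fixed in the world has none). Each returns a list of dicts, best first, with "conf" (0 to 1); they miss things now and then, are a little off and sometimes report something else, mostly with a low value. They report only what shows in the picture. A call takes as long as a camera call. They do not tell look-alikes from the thing itself.
- finder.find_in(camera, name): "box" ([left, top, right, bottom] in pixels, round what is visible of it).
- finder.landmark_of(camera, name): "point" ([column, row] in pixels: a listed point, or the origin of a listed thing).
The state is a dict: "t": time; "q": joint angles; "qd": joint speeds; "joint_efforts": joint torques, N m; "eef_pos": TCP position; "ee_rot": TCP orientation; "force": force on the tool from outside, world axes, zero at the start; "moment": the same for the moment, N m; "width": finger opening in m.
Only numpy, scipy, OpenCV 4.12 (cv2) and the standard library are available. Lean on these libraries where they do the work, as an engineer would, in place of code of your own. Each camera call takes 0.05 s, during which the arm holds its last target. There are 200 camera calls.

TASK

Make up the two case pans for the next station. The partitioned pan is for the pinned full-arch case: lay the black model base flat in the large bay, set the full-arch stone cast on it teeth up with the two outlines matching, and lay the pin cutter flat in the narrow bay; the undivided pan is for the quadrant case: the clear die tray flat in the pan, with the quadrant stone cast seated in it teeth up. Stone chips, so set the casts down without letting them drop, and leave the bowl, knife and jar where they are.

Things in the scene. Friction and masses are not known exactly. Their poses are not given: they have to be found in the camera images.
- arch_cast: Full-arch ochre stone cast, loose, 130 g, teeth up. D-shaped block: flat heel, straight upright flanks 60 mm apart for 28 mm, then a half-round front (r 30 mm); 58 mm long (x), flanks 19 mm high, horseshoe of teeth to 30 mm. Origin: underside, middle of the straight heel edge; +x points to the round front, z up; mass centre near x = 23 mm.
- arch_base: Black resin model base, loose, 60 g: flat plate 16 mm thick with the same D outline as the full-arch cast (58 x 60 mm), brass-lined pin holes along the arch, steel disc on top. Origin and axes as the cast: underside, middle of the heel edge, +x to the round front, z up. Outlines match when heel lies over heel and both point the same way.
- quad_cast: Quadrant ochre stone cast, loose, 55 g, teeth up: straight block 54 mm long (x), 22 mm wide (y), flanks upright to 22 mm, one row of teeth on top to 30 mm. Origin: centre of the underside, z up. Either way round will do in the die tray.
- die_tray: Clear acrylic die tray, loose, 30 g, open side up: straight trough 74 mm (x) by 44 mm (y), 13 mm high, walls and floor 4 mm; inside 66 x 36 mm. Origin: centre of the underside, z up. The quadrant cast fits with 6 mm spare at each end and 7 mm at each side, too little for fingers, so hold the cast above the rim: its flanks stand 13 mm clear of it.
- pin_cutter: Silver steel pin cutter, loose, 0.09 kg: an octagonal handle 16 mm across flats with a thin cutting tip. Lies along its x; the handle runs from x = -49 to +33 mm, the tip on to x = +61 mm; mass centre near x = -7 mm. Origin on its axis, so 8 mm above what it lies on. Which of its eight flats it lies on does not matter.
- large_pan: Partitioned grey case pan, fixed to the bench: 209 mm (x) by 146 mm (y) outside, walls 26 mm high and 3 mm thick, floor 3 mm thick. A 22 mm high, 3 mm thick partition across it at x = +20 mm makes two bays, each 140 mm long in y: the large bay from x = -101.5 to +18.5 mm and the narrow bay from x = +21.5 to +101.5 mm. Origin: centre of the underside, z up.
- small_pan: Undivided grey case pan, fixed to the bench: 146 mm (x) by 126 mm (y) outside, walls 26 mm high and 3 mm thick, floor 3 mm thick; inside 140 x 120 mm. Origin: centre of the underside, z up.
- mixing_bowl: Bystander: dark grey rubber mixing bowl, loose, 116 mm across the rim, 55 mm high, near the edge of the work. Origin: centre of its underside. Leave it alone.
- plaster_knife: Bystander: plaster knife with wooden handle and steel blade, loose, about 204 mm long along its x, 20 mm wide, 18 mm high. Origin: underside, where handle and blade meet. Leave it alone.
- spacer_jar: Bystander: small closed jar, loose, 36 mm across, 50 mm high. Origin: centre of its underside. Leave it alone.
Things that resemble listed ones, but are neither listed nor needed, are in the scene too. What is shaped like the die_tray but blue or orange is not meant. Leave any pink look-alike of the arch_cast alone.

How it is judged:
By the outcome, as a careful person would: the job done as asked, in the order asked, and still so for the second after the job is handed in, with the robot touching nothing.
It also fails if it takes over 112 s, if anything falls off the work surface, if the arm or the gripper's body presses on something with over 40 N, if the wrist force passes 120 N, or if a joint passes its speed limit or range.

## Working session

There is one attempt and no reset: what is moved stays moved. The work goes in short steps, Python scripts to look and compute and a tool call to move; the robot and the scene stay as the last step left them, time stands still between calls to the robot, and variables do not carry over. Pictures are saved under pics/ and viewed, about 12 in all and at most 16, crops included, and the job is handed in when it is done.

Besides the shell and the picture viewer there is one more tool, called as a command line: name --argument value ..., lists and objects as JSON in quotes. apply_moves: Moves the arm, as the interface text tells. Its arguments: {"type":"object","properties":{"increments":{"type":"array"},"hand":{"type":"number"},"force":{"type":"number"}},"required":["increments"]}

```bash
mkdir -p pics; cat > h.py <<'E'
import numpy as np, cv2
from station import arm, optics, finder
from scipy.spatial.transform import Rotation as R
def cam(n):
    m=optics.camera_model(n)
    K=np.array([[m['fx'],0,m['cx']],[0,m['fy'],m['cy']],[0,0,1.]])
    if 'world_to_cam' in m: W=np.array(m['world_to_cam'])
    else:
        s=arm.get_state(); T=np.eye(4); T[:3,3]=s['eef_pos']; T[:3,:3]=R.from_euler('xyz',s['ee_rot']).as_matrix()
        W=np.linalg.inv(T@np.array(m['T_tool_cam']))
    return K,W
D=np.diag([1,-1,-1.])
def pix(n,P,c=None):
    K,W=c or cam(n); P=np.atleast_2d(P)
    p=(K@(D@(W[:3,:3]@P.T+W[:3,3:]))).T; return p[:,:2]/p[:,2:]
def world(n,uv,z,c=None):
    K,W=c or cam(n); uv=np.atleast_2d(uv)
    d=(W[:3,:3].T@D@np.linalg.inv(K)@np.c_[uv,np.ones(len(uv))].T).T
    o=-W[:3,:3].T@W[:3,3]; return o+d*((z-o[2])/d[:,2])[:,None]
def save(n,f,im=None,crop=None,scale=1):
    im=optics.grab_frame(n) if im is None else im
    if crop: im=im[crop[1]:crop[3],crop[0]:crop[2]]
    if scale!=1: im=cv2.resize(im,None,fx=scale,fy=scale,interpolation=cv2.INTER_CUBIC)
    cv2.imwrite('pics/'+f,im[:,:,::-1]); return im
E
python3 - <<'E'
from h import *
np.set_printoptions(precision=3,suppress=True)
save('top','top0.png',scale=1.5); save('scene','scene0.png',scale=1.5)
print(optics.camera_model('top').keys())
print(optics.camera_model('wrist'))
for n in ['top','scene']:
    K,W=cam(n); print(n,K.ravel(),-W[:3,:3].T@W[:3,3], W[:3,:3])
H=dict(arch_cast=0,arch_base=0,quad_cast=0,die_tray=0,pin_cutter=.008,large_pan=0,small_pan=0,mixing_bowl=0,plaster_knife=0,spacer_jar=0)
for k,z in H.items():
    for r in finder.landmark_of('top',k): print(k,np.round(r['point']),round(r['conf'],2),world('top',r['point'],z)[0])
E
```

```text
dict_keys(['fx', 'fy', 'cx', 'cy', 'world_to_cam'])
{'fx': 297.0669350437321, 'fy': 297.0669350437321, 'cx': 251.5568978209135, 'cy': 189.1810697653635, 'T_tool_cam': array([[ 1.   ,  0.   ,  0.   ,  0.   ],
       [ 0.   , -0.962, -0.272, -0.072],
       [-0.   ,  0.272, -0.962, -0.147],
       [ 0.   ,  0.   ,  0.   ,  1.   ]])}
top [443.371   0.    257.897   0.    443.371 192.931   0.      0.      1.   ] [ 0.355 -0.008  1.149] [[-0.029 -1.    -0.011]
 [ 0.989 -0.03   0.148]
 [-0.148 -0.007  0.989]]
scene [430.694   0.    252.679   0.    430.694 185.08    0.      0.      1.   ] [1.042 0.778 0.703] [[-0.811  0.584 -0.022]
 [-0.356 -0.464  0.811]
 [ 0.463  0.666  0.584]]
arch_cast [257. 214.] 0.93 [0.473 0.004 0.   ]
arch_cast [211. 169.] 0.76 [0.594 0.121 0.   ]
arch_cast [139. 295.] 0.64 [0.274 0.309 0.   ]
arch_base [309. 168.] 0.95 [ 0.589 -0.136  0.   ]
quad_cast [221. 225.] 0.64 [0.446 0.099 0.   ]
die_tray [316. 268.] 0.94 [ 0.329 -0.142  0.   ]
die_tray [258. 166.] 0.92 [ 0.598 -0.002  0.   ]
die_tray [203. 271.] 0.76 [0.33  0.147 0.   ]
pin_cutter [293. 220.] 0.54 [ 0.453 -0.09   0.008]
large_pan [378. 226.] 0.75 [ 0.431 -0.308  0.   ]
small_pan [136. 222.] 0.86 [0.459 0.32  0.   ]
small_pan [380. 225.] 0.68 [ 0.433 -0.313  0.   ]
mixing_bowl [126. 126.] 0.82 [0.72  0.349 0.   ]
mixing_bowl [294. 223.] 0.39 [ 0.446 -0.091  0.   ]
spacer_jar [261. 240.] 0.75 [ 0.403 -0.004  0.   ]
```

View pics/top0.png

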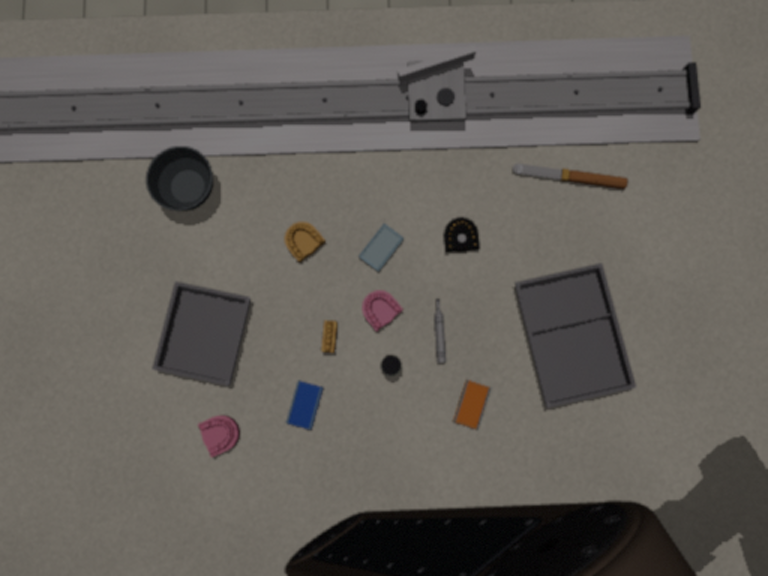

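View pics/scene0.png

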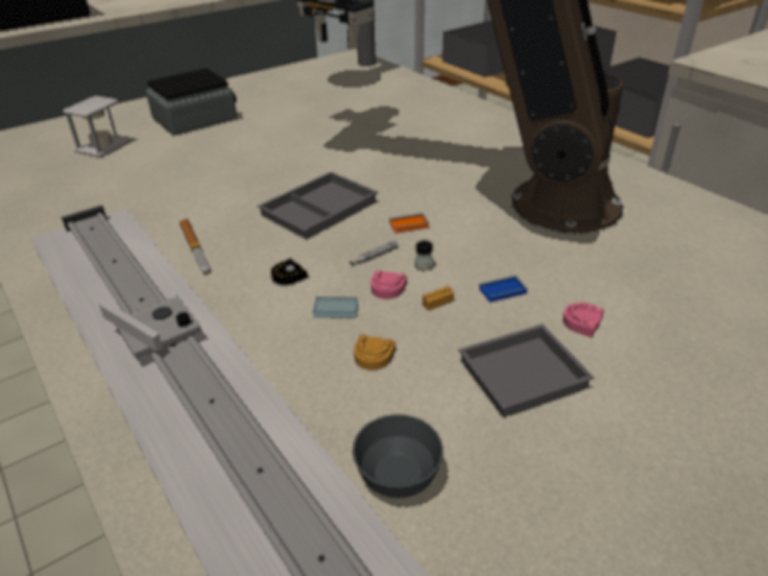

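Top view (native px = shown/1.5):
- **Arch cast:** the ochre one is at (203,160). The pink ones at (254,207) and (145,291) are look-alikes.
- **Die tray:** the clear one is at (254,165). The blue (203,270) and orange (315,270) ones are look-alikes.
- **Other parts:** black base (308,158), ochre quadrant (219,224), cutter (293,222).
- **Pans:** the partitioned pan is on the right at (383,224) and the small pan is on the left at (135,223).

Next I'll fit the known outlines.

```bash
cat > fit.py <<'E'
from h import *
from scipy.optimize import minimize
def box(x0,x1,y0,y1,z): return [[x,y,q] for x in(x0,x1) for y in(y0,y1) for q in z]
t=np.linspace(-np.pi/2,np.pi/2,19)
Dn=[(0,-.03),(0,.03)]+[(.028+.03*np.cos(a),.03*np.sin(a)) for a in t]
M=dict(arch_cast=[[x,y,z] for x,y in Dn for z in(0,.019)]+[[.028+.024*np.cos(a),.024*np.sin(a),.03] for a in t],
 arch_base=[[x,y,z] for x,y in Dn for z in(0,.016)],
 quad_cast=box(-.027,.027,-.011,.011,(0,.022))+box(-.025,.025,-.006,.006,(.03,)),
 die_tray=box(-.037,.037,-.022,.022,(0,.013)),
 pin_cutter=box(-.049,.033,-.008,.008,(-.004,.004))+box(-.049,.033,-.004,.004,(-.008,.008))+box(.033,.061,-.002,.002,(-.002,.002)),
 large_pan=box(-.1045,.1045,-.073,.073,(0,.026)), small_pan=box(-.073,.073,-.063,.063,(0,.026)))
M={k:np.array(v) for k,v in M.items()}
Z0=dict(pin_cutter=.008)
def place(k,p,z=None):
    c,s=np.cos(p[2]),np.sin(p[2]); m=M[k]; z=Z0.get(k,0) if z is None else z
    return np.c_[p[0]+c*m[:,0]-s*m[:,1],p[1]+s*m[:,0]+c*m[:,1],m[:,2]+z]
def hull(n,k,p,z=None,c=None): return cv2.convexHull(pix(n,place(k,p,z),c).astype(np.float32))
def mask(im,k):
    f=cv2.GaussianBlur(im,(3,3),0).astype(int); r,g,b=f[...,0],f[...,1],f[...,2]
    if k in('arch_cast','quad_cast'): return (r-b>45)&(g-b>15)
    if k=='arch_base': return f.max(2)<62
    if k=='die_tray': return b-r>3
    if k=='pin_cutter': return abs(r-b)<14
    return (abs(r-b)<14)
def fit(n,k,im,p0,z=None,c=None,S=4,yaws=None):
    """p0 guess -> silhouette IoU fit; returns pose, IoU"""
    c=c or cam(n); h=hull(n,k,p0,z,c).reshape(-1,2); pad=14
    lo=np.maximum(np.floor(h.min(0)-pad).astype(int),0); hi=np.minimum(np.ceil(h.max(0)+pad).astype(int),[512,384])
    m=mask(im,k)[lo[1]:hi[1],lo[0]:hi[0]].astype(np.uint8)
    nn,lab,st,_=cv2.connectedComponentsWithStats(m); m=(lab==1+np.argmax(st[1:,4])).astype(np.uint8)
    cs,_=cv2.findContours(m,cv2.RETR_EXTERNAL,cv2.CHAIN_APPROX_NONE); m=cv2.drawContours(m*0,cs,-1,1,-1)
    m=cv2.resize(m.astype(np.float32),None,fx=S,fy=S,interpolation=cv2.INTER_LINEAR)>.5
    def cost(p):
        r=np.zeros(m.shape,np.uint8); q=(hull(n,k,p,z,c).reshape(-1,2)-lo+.5)*S-.5
        if n!='x':
            if k=='pin_cutter':
                P=place(k,p,z)
                for sl in (slice(0,16),slice(16,None)):
                    q=(cv2.convexHull(pix(n,P[sl],c).astype(np.float32)).reshape(-1,2)-lo+.5)*S-.5
                    cv2.fillPoly(r,[np.round(q*16).astype(np.int32)],1,shift=4)
            else: cv2.fillPoly(r,[np.round(q*16).astype(np.int32)],1,shift=4)
        r=r>0; return 1-(r&m).sum()/max((r|m).sum(),1)
    best=None
    for y in (np.arange(0,2*np.pi,np.pi/8) if yaws is None else yaws):
        x0=np.array([p0[0],p0[1],y]); sx=np.array([[0,0,0],[.008,0,0],[0,.008,0],[0,0,.25]])+x0
        o=minimize(cost,x0,method='Nelder-Mead',options=dict(initial_simplex=sx,xatol=1e-4,fatol=1e-4))
        if best is None or o.fun<best.fun: best=o
    return best.x,1-best.fun
def draw(im,n,k,p,z=None,c=None,col=(0,255,0),S=3):
    cv2.polylines(im,[np.round((hull(n,k,p,z,c)+.5)*S).astype(np.int32)],True,col,1)
    P=np.array([[p[0],p[1],.02],[p[0]+.03*np.cos(p[2]),p[1]+.03*np.sin(p[2]),.02]]); q=np.round(pix(n,P,c)*S).astype(int)
    cv2.line(im,tuple(map(int,q[0])),tuple(map(int,q[1])),(255,0,255),1)
E
python3 - <<'E'
from fit import *
np.set_printoptions(precision=4,suppress=True)
im=optics.grab_frame('top'); big=cv2.resize(im,None,fx=3,fy=3,interpolation=cv2.INTER_CUBIC)
G=dict(arch_cast=(203,160),arch_base=(308,158),quad_cast=(219,224),die_tray=(254,165),pin_cutter=(293,222),large_pan=(383,224),small_pan=(135,223))
for k,g in G.items():
    p,i=fit('top',k,im,np.r_[world('top',g,.008)[0][:2],0]); print(k,p,round(i,3)); draw(big,'top',k,p)
c=big[390:870,300:1290]; cv2.imwrite('pics/fit0.png',cv2.resize(c,None,fx=.8,fy=.8)[:,:,::-1])
E
```

```text
arch_cast [0.5971 0.1308 0.5844] 0.866
arch_base [ 0.5907 -0.134   6.3519] 0.942
quad_cast [ 0.4482  0.1015 -0.0041] 0.76
die_tray [0.6013 0.0089 2.4672] 0.951
pin_cutter [ 0.4577 -0.1161  6.4145] 0.092
large_pan [ 0.4135 -0.3198  3.3191] 0.469
small_pan [0.4339 0.3392 0.2073] 0.425
```

View pics/fit0.png

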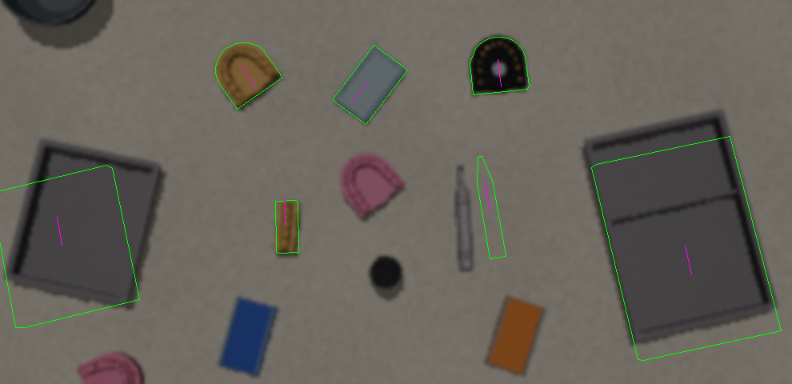

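The fits for base, tray and arch cast are good. The quad cast is slightly off, and the cutter and pan masks need better thresholds, so I'll check the colours.

```bash
python3 - <<'E'
from fit import *
im=optics.grab_frame('top')
for n,(u,v) in dict(bg=(285,180),bg2=(400,160),pan=(383,195),pan2=(390,250),spfl=(135,223),wall=(344,193),cut=(293,225),cut2=(293,212),shade=(175,160),quad=(219,224),quadE=(225,224)).items(): print(n,im[v,u],im[v+1,u+1])
E
```

```text
bg [116 110 103] [116 112 104]
bg2 [111 107  99] [110 106  98]
pan [68 66 68] [68 65 67]
pan2 [67 65 67] [68 64 66]
spfl [70 67 69] [69 66 68]
wall [58 55 56] [63 61 62]
cut [99 96 96] [95 93 93]
cut2 [90 88 88] [78 76 75]
shade [115 111 102] [115 110 102]
quad [99 75 40] [84 61 29]
quadE [97 93 87] [112 107  99]
```

```bash
python3 - <<'E'
s=open('fit.py').read()
s=s.replace("if k=='pin_cutter': return abs(r-b)<14\n    return (abs(r-b)<14)","if k=='pin_cutter': return (abs(r-b)<8)|(r<95)\n    return (abs(r-b)<6)|(r<85)")
s=s.replace("(r-b>45)&(g-b>15)","(r-b>28)&(g-b>12)")
open('fit.py','w').write(s)
E
python3 - <<'E'
from fit import *
np.set_printoptions(precision=4,suppress=True)
im=optics.grab_frame('top'); big=cv2.resize(im,None,fx=3,fy=3,interpolation=cv2.INTER_CUBIC)
G=dict(arch_cast=(203,160),quad_cast=(219,224),pin_cutter=(293,222),large_pan=(383,224),small_pan=(135,223))
for k,g in G.items():
    p,i=fit('top',k,im,np.r_[world('top',g,.008)[0][:2],0]); print(k,p,round(i,3)); draw(big,'top',k,p)
    if k=='large_pan':
        for s in (1,-1):
            a=np.array([[.02*s,-.07,.025],[.02*s,.07,.025]]);c,q=np.cos(p[2]),np.sin(p[2])
            a=np.c_[p[0]+c*a[:,0]-q*a[:,1],p[1]+q*a[:,0]+c*a[:,1],a[:,2]]; u=np.round(pix('top',a)*3).astype(int)
            cv2.line(big,tuple(map(int,u[0])),tuple(map(int,u[1])),(255,255,0) if s==1 else (255,0,0),1)
c=big[390:870,300:1290]; cv2.imwrite('pics/fit1.png',cv2.resize(c,None,fx=.8,fy=.8)[:,:,::-1])
E
```

```text
arch_cast [0.5991 0.1299 0.6781] 0.955
quad_cast [ 0.4486  0.1017 -0.1137] 0.929
pin_cutter [ 0.4463 -0.0872  0.0137] 0.865
large_pan [ 0.4343 -0.3139  0.1796] 0.93
small_pan [ 0.4553  0.3157 -0.2583] 0.897
```

View pics/fit1.png

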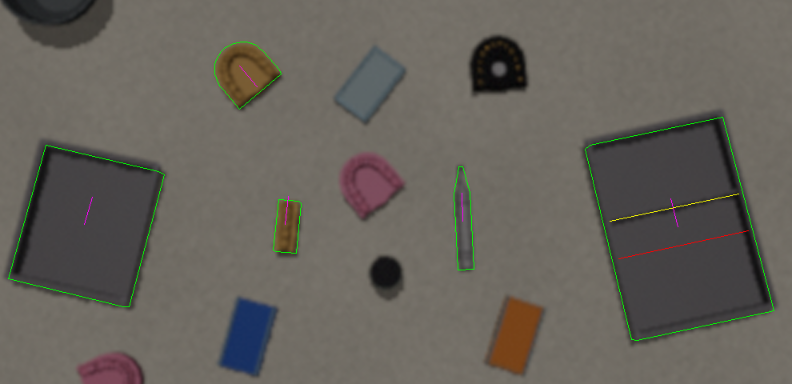

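The fits now match: pan yaw is 0.18 and the narrow bay is on the far (+x) side. Next is a move helper.

```bash
cat > plan.py <<'E'
from fit import *
def st():
    s=arm.get_state(); Rm=R.from_euler('xyz',s['ee_rot']).as_matrix(); return s,np.array(s['eef_pos']),Rm
def to(x,y,z,psi):
    """total shift/turn from the present pose to TCP (x,y,z), tool x at heading psi (mod pi), pointing down"""
    s,p,Rm=st(); best=None
    for a in (psi,psi+np.pi):
        T=np.array([[np.cos(a),np.sin(a),0],[np.sin(a),-np.cos(a),0],[0,0,-1.]])
        v=R.from_matrix(T@Rm.T).as_rotvec()
        if best is None or np.linalg.norm(v)<np.linalg.norm(best): best=v
    d=np.array([x,y,z])-p
    print('d',np.round(d,4),'rot',np.round(best,4),'rows>=',round(max(np.linalg.norm(d)/.0417,np.degrees(np.linalg.norm(best))/7.16),1))
def off(p,dx,dy=0):
    c,s=np.cos(p[2]),np.sin(p[2]); return np.array([p[0]+c*dx-s*dy,p[1]+s*dx+c*dy])
def brief():
    s,p,Rm=st(); print('t',round(s['t'],2),'p',np.round(p,4),'psi',round(float(np.arctan2(Rm[1,0],Rm[0,0])),4),'zax',np.round(Rm[:,2],3),'q',np.round(s['q'],2),'F',np.round(s['force'],1),'w',round(s['width'],4))
E
python3 - <<'E'
from plan import *
brief(); b=[.5907,-.134,.0687]; g=off(b,.018); print(g); to(*g,.13,b[2]+np.pi/2)
E
```

```text
t 0.75 p [ 0.1551 -0.6569  0.2376] psi 1.8026 zax [ 0. -0. -1.] q [-1.05  0.36  0.01 -0.   -1.22 -0.29] F [ 0.2 -0.2 -0. ] w 0.0878
[ 0.60865754 -0.13276437]
d [ 0.4536  0.5242 -0.1076] rot [ 1.000e-04  0.000e+00 -1.631e-01] rows>= 16.8
```

apply_moves --increments '[0.0252,0.0291,-0.006,0,0,-0.009,0.0252,0.0291,-0.006,0,0,-0.009,0.0252,0.0291,-0.006,0,0,-0.009,0.0252,0.0291,-0.006,0,0,-0.009,0.0252,0.0291,-0.006,0,0,-0.009,0.0252,0.0291,-0.006,0,0,-0.009,0.0252,0.0291,-0.006,0,0,-0.009,0.0252,0.0291,-0.006,0,0,-0.009,0.0252,0.0291,-0.006,0,0,-0.009,0.0252,0.0291,-0.006,0,0,-0.009,0.0252,0.0291,-0.006,0,0,-0.009,0.0252,0.0291,-0.006,0,0,-0.009,0.0252,0.0291,-0.006,0,0,-0.009,0.0252,0.0291,-0.006,0,0,-0.009,0.0252,0.0291,-0.006,0,0,-0.009,0.0252,0.0291,-0.006,0,0,-0.009,0.0252,0.0291,-0.006,0,0,-0.009,0.0252,0.0291,-0.006,0,0,-0.009]' --hand 0

```text
t: 2.25
eef_pos: [0.6208, -0.1115, 0.1296]
ee_rot: [3.133, 0.007, 1.623]
force: [1.2, -1.0, -0.0]
width: 0.0875
```

```bash
cat > wl.py <<'E'
import sys
from plan import *
np.set_printoptions(precision=4,suppress=True)
def look(k,p0,f,yaws=None,z=None,view=True):
    brief(); c=cam('wrist'); im=optics.grab_frame('wrist')
    p,i=fit('wrist',k,im,p0,z=z,c=c,S=2,yaws=yaws); print(k,p,'iou',round(i,3))
    if view:
        big=cv2.resize(im,None,fx=1.5,fy=1.5); draw(big,'wrist',k,p,z,c,S=1.5); draw(big,'wrist',k,p0,z,c,(255,0,0),1.5); cv2.imwrite('pics/'+f,big[:,:,::-1])
    return p
E
python3 - <<'E'
from wl import *
brief()
p=look('arch_base',[.5907,-.134,.0687],'w_base.png',yaws=[.07])
g=off(p,.018); to(*g,.013,p[2]+np.pi/2)
E
```

```text
t 2.25 p [ 0.6208 -0.1115  0.1296] psi 1.6235 zax [ 0.009 -0.006 -1.   ] q [ 0.14  0.37 -0.24  0.01 -0.95 -1.66] F [ 1.2 -1.  -0. ] w 0.0875
t 2.25 p [ 0.6208 -0.1115  0.1296] psi 1.6235 zax [ 0.009 -0.006 -1.   ] q [ 0.14  0.37 -0.24  0.01 -0.95 -1.66] F [ 1.2 -1.  -0. ] w 0.0875
arch_base [ 0.5905 -0.1352  0.0612] iou 0.934
d [-0.0167 -0.0268 -0.1152] rot [0.0063 0.0098 0.0062] rows>= 2.9
```

View pics/w_base.png

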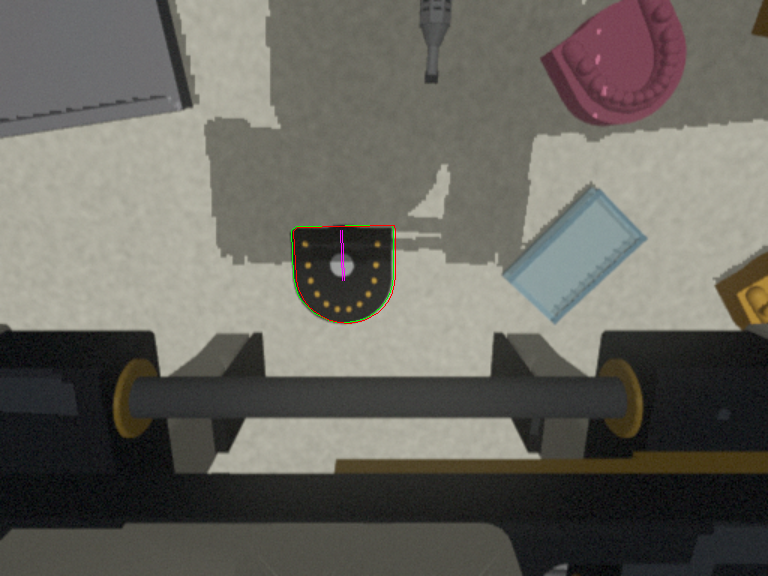

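The wrist view confirms the base: the outline fits around (340,270), agreeing with the top camera to about 1 mm. Descending.

apply_moves --increments '[-0.0042,-0.0067,-0.015,0.0016,0.0025,0.0015,-0.0042,-0.0067,-0.02,0.0016,0.0025,0.0015,-0.0042,-0.0067,-0.02,0.0016,0.0025,0.0015,-0.0042,-0.0067,-0.015,0.0016,0.0025,0.0015,0,0,-0.008,0,0,0,0,0,0,0,0,0]'

```text
t: 2.8
eef_pos: [0.6127, -0.1288, 0.0471]
ee_rot: [3.139, 0.0, 1.641]
force: [-0.0, -0.0, -0.1]
width: 0.0875
```

```bash
python3 - <<'E'
from wl import *
brief(); g=off([.5905,-.1352,.0612],.018); to(*g,.013,.0612+np.pi/2)
E
```

```text
t 2.8 p [ 0.6127 -0.1288  0.0471] psi 1.6411 zax [ 0.003  0.    -1.   ] q [ 0.1   0.45 -0.32  0.   -0.79 -1.6 ] F [-0.  -0.  -0.1] w 0.0875
d [-0.0042 -0.0053 -0.0341] rot [-0.0002  0.0028 -0.0091] rows>= 0.8
```

apply_moves --increments '[-0.002,-0.0026,-0.007,0,0.0014,-0.0045,-0.002,-0.0026,-0.01,0,0.0014,-0.0045,0,0,-0.01,0,0,0,0,0,-0.006,0,0,0,0,0,-0.002,0,0,0]'

```text
t: 3.22
eef_pos: [0.6108, -0.1341, 0.0121]
ee_rot: [3.137, 0.0, 1.631]
force: [0.1, 0.8, 1.0]
width: 0.0877
```

apply_moves --increments '[0,0,0,0,0,0,0,0,0,0,0,0,0,0,0,0,0,0,0,0,0,0,0,0,0,0,0,0,0,0,0,0,0,0,0,0]' --hand 1 --force 20

```text
t: 3.72
eef_pos: [0.6117, -0.1337, 0.0127]
ee_rot: [3.135, 0.001, 1.632]
force: [0.2, 0.7, -1.4]
width: 0.0595
```

```bash
python3 - <<'E'
from wl import *
brief(); L=[.4343,-.3139,.1796]; h=off(L,-.0415-.029); print('heel',h); g=off([*h,L[2]],.018); to(*g,.08,L[2]+np.pi/2)
E
```

```text
t 3.72 p [ 0.6117 -0.1337  0.0127] psi 1.6322 zax [ 0.006 -0.    -1.   ] q [ 0.1   0.5  -0.35  0.   -0.72 -1.61] F [ 0.2  0.7 -1.4] w 0.0595
heel [ 0.3649 -0.3265]
d [-0.2291 -0.1895  0.0673] rot [-0.0001  0.0062  0.1182] rows>= 7.3
```

apply_moves --increments '[0,0,0.015,0,0,0,0,0,0.025,0,0,0,0,0,0.02,0,0,0,-0.01,-0.009,0.008,0,0.001,0.008,-0.02,-0.017,0,0,0.001,0.01,-0.024,-0.02,0,0,0.001,0.01,-0.024,-0.02,0,0,0.001,0.01,-0.024,-0.02,0,0,0.001,0.01,-0.024,-0.02,0,0,0.001,0.01,-0.024,-0.02,0,0,0.001,0.01,-0.024,-0.02,0,0,0,0.01,-0.02,-0.017,0,0,0,0.01,-0.015,-0.012,0,0,0,0.01,-0.01,-0.008,0,0,0,0.008,0,0,0,0,0,0,0,0,0,0,0,0]'

```text
t: 5.05
eef_pos: [0.373, -0.3233, 0.0823]
ee_rot: [-3.141, -0.002, 1.746]
force: [-0.1, 0.7, -0.4]
width: 0.0598
```

```bash
cat > pl.py <<'E'
from wl import *
L=[.4343,-.3139,.1796]; S=[.4553,.3157,-.2583]
E
python3 - <<'E'
from pl import *
brief(); h=off(L,-.0705); g=off([*h,L[2]],.021); to(*g,.0127+.003,L[2]+np.pi/2)
E
```

```text
t 5.05 p [ 0.373  -0.3233  0.0823] psi 1.7459 zax [-0.001  0.002 -1.   ] q [-0.32  0.23 -0.58 -0.   -0.76 -1.08] F [-0.1  0.7 -0.4] w 0.0598
d [ 0.0126  0.0006 -0.0666] rot [-0.0016 -0.0011  0.0045] rows>= 1.6
```

apply_moves --increments '[0.004,0,-0.01,0,0,0.002,0.004,0,-0.016,0,0,0.002,0.004,0,-0.016,0,0,0,0.0005,0,-0.012,0,0,0,0,0,-0.006,0,0,0,0,0,-0.003,0,0,0,0,0,0,0,0,0]'

```text
t: 5.63
eef_pos: [0.3903, -0.3218, 0.0149]
ee_rot: [3.14, 0.001, 1.754]
force: [-6.1, -2.3, 17.4]
width: 0.0596
```

```bash
python3 - <<'E'
from pl import *
brief(); h=off(L,-.0705); g=off([*h,L[2]],.021); to(*g,.0127+.003,L[2]+np.pi/2)
E
```

```text
t 5.63 p [ 0.3903 -0.3218  0.0149] psi 1.7543 zax [ 0.002 -0.    -1.   ] q [-0.3   0.35 -0.62 -0.   -0.6  -1.09] F [-6.1 -2.3 17.4] w 0.0596
d [-0.0047 -0.0009  0.0008] rot [ 0.0002  0.002  -0.0039] rows>= 0.1
```

apply_moves --increments '[0,0,0.0005,0,0,0,0,0,0,0,0,0,0,0,0,0,0,0,0,0,0,0,0,0]' --hand 0.12

```text
t: 5.97
eef_pos: [0.392, -0.3214, 0.0158]
ee_rot: [3.139, 0.001, 1.757]
force: [0.4, -0.2, 0.3]
width: 0.076
```

apply_moves --increments '[0,0,0.012,0,0,0,0,0,0.025,0,0,0,0.005,0,0.03,0,0,0,0.01,0,0.03,0,0,0,0,0,0.01,0,0,0,0,0,0,0,0,0]'

```text
t: 6.47
eef_pos: [0.406, -0.3203, 0.1271]
ee_rot: [3.141, -0.0, 1.756]
force: [-0.4, 0.2, -0.9]
width: 0.0775
```

```bash
python3 - <<'E'
from pl import *
p=look('arch_base',[.3703,-.3255,.183],'w_base2.png',yaws=[.18],z=.003)
im=optics.grab_frame('top'); q,i=fit('top','arch_base',im,[.3703,-.3255,.183],z=.003,yaws=[.18]); print('top',q,i)
c=[.5991,.1299,.6781]; g=off(c,.018); to(*g,.13,c[2]+np.pi/2)
E
```

```text
t 6.47 p [ 0.406  -0.3203  0.1271] psi 1.7565 zax [ 0.001  0.    -1.   ] q [-0.29  0.2  -0.48 -0.   -0.88 -1.1 ] F [-0.4  0.2 -0.9] w 0.0775
arch_base [ 0.3694 -0.3256  0.2083] iou 0.946
top [ 0.3566 -0.3252  0.9321] 0.18375102928446252
d [0.2081 0.4612 0.0051] rot [-0.0008 -0.0018  0.4927] rows>= 12.1
```

View pics/w_base2.png

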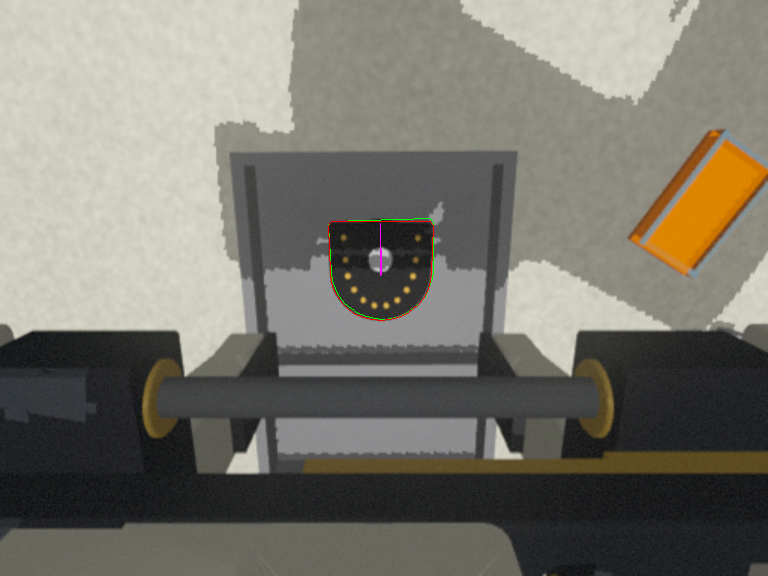

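The base lies flat in the large bay at (380,265) with the heel aligned to the pan. Now the arch cast.

apply_moves --increments '[0.006,0.014,0.003,0,0,0.02,0.012,0.027,0,0,0,0.031,0.015,0.034,0,0,0,0.033,0.015,0.034,0,0,0,0.033,0.015,0.034,0,0,0,0.033,0.015,0.034,0,0,0,0.033,0.015,0.034,0,0,0,0.033,0.015,0.034,0,0,0,0.033,0.015,0.034,0,0,0,0.033,0.015,0.034,0,0,0,0.033,0.015,0.034,0,0,0,0.033,0.015,0.034,0,0,0,0.033,0.015,0.034,0,0,0,0.033,0.012,0.027,0,0,0,0.033,0.008,0.018,0,0,0,0.025,0.002,0.004,0,0,0,0,0,0,0,0,0,0]' --hand 0

```text
t: 7.98
eef_pos: [0.5972, 0.1657, 0.0971]
ee_rot: [-3.1, -0.014, 2.242]
force: [-0.7, -0.4, 0.2]
width: 0.0881
```

```bash
python3 - <<'E'
from pl import *
p=look('arch_cast',[.5991,.1299,.6781],'w_cast.png',yaws=[.68])
g=off(p,.021); to(*g,.0135,p[2]+np.pi/2)
E
```

```text
t 7.98 p [0.5972 0.1657 0.0971] psi 2.2425 zax [-0.041 -0.015 -0.999] q [ 0.58  0.41 -0.25 -0.01 -0.95 -1.47] F [-0.7 -0.4  0.2] w 0.0881
arch_cast [0.5978 0.1275 0.6613] iou 0.981
d [ 0.0177 -0.0246 -0.0834] rot [ 0.0149 -0.0423 -0.0101] rows>= 2.1
```

View pics/w_cast.png

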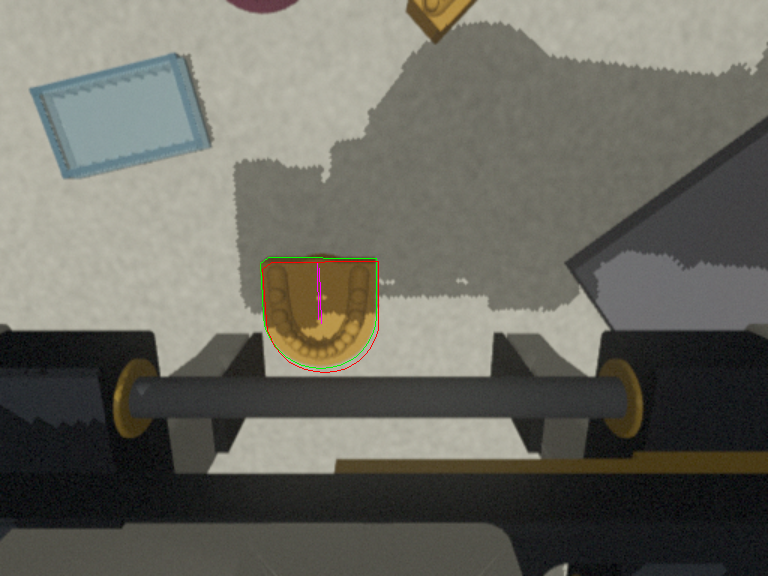

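apply_moves --increments '[0.006,-0.008,0,0.005,-0.014,-0.0035,0.006,-0.008,0,0.005,-0.014,-0.0035,0.005,-0.007,0,0.005,-0.014,-0.0035,0,0,0,0,0,0,0,0,0,0,0,0]'

```text
t: 8.45
eef_pos: [0.6124, 0.1342, 0.0948]
ee_rot: [-3.141, 0.0, 2.225]
force: [-0.0, -0.5, -0.2]
width: 0.0877
```

```bash
python3 - <<'E'
from pl import *
p=look('arch_cast',[.5978,.1275,.6613],'',yaws=[.67],view=False)
g=off(p,.021); to(*g,.0135,p[2]+np.pi/2)
E
```

```text
t 8.45 p [0.6124 0.1342 0.0948] psi 2.225 zax [ 0. -0. -1.] q [ 0.53  0.4  -0.27  0.   -0.89 -1.44] F [-0.  -0.5 -0.2] w 0.0877
arch_cast [0.5975 0.1273 0.6526] iou 0.98
d [ 0.0018  0.0058 -0.0814] rot [ 0.0003  0.     -0.0017] rows>= 2.0
```

apply_moves --increments '[0.001,0.003,-0.015,0,0,-0.001,0.001,0.003,-0.022,0,0,-0.001,0,0.001,-0.022,0,0,0,0,0,-0.014,0,0,0,0,0,-0.006,0,0,0,0,0,0,0,0,0]'

```text
t: 9.0
eef_pos: [0.6164, 0.1403, 0.0174]
ee_rot: [3.134, 0.002, 2.22]
force: [0.1, 0.7, 0.8]
width: 0.0876
```

```bash
python3 - <<'E'
from pl import *
brief(); p=[.5975,.1273,.6526]
g=off(p,.021); to(*g,.0135,p[2]+np.pi/2)
E
```

```text
t 9.0 p [0.6164 0.1403 0.0174] psi 2.2196 zax [ 0.007  0.003 -1.   ] q [ 0.53  0.5  -0.34  0.   -0.73 -1.46] F [0.1 0.7 0.8] w 0.0876
d [-0.0022 -0.0003 -0.0039] rot [-0.0035  0.0073  0.0038] rows>= 0.1
```

apply_moves --increments '[-0.002,0,-0.003,-0.003,0.007,0.003,0,0,0,0,0,0]'

```text
t: 9.17
eef_pos: [0.6146, 0.1403, 0.0151]
ee_rot: [3.141, -0.0, 2.223]
force: [-0.4, -0.2, -0.5]
width: 0.0878
```

apply_moves --increments '[0,0,0,0,0,0,0,0,0,0,0,0,0,0,0,0,0,0,0,0,0,0,0,0,0,0,0,0,0,0,0,0,0,0,0,0,0,0,0,0,0,0]' --hand 1 --force 25

```text
t: 9.75
eef_pos: [0.6165, 0.1414, 0.019]
ee_rot: [3.136, 0.001, 2.223]
force: [-0.3, 0.8, -2.4]
width: 0.0596
```

```bash
python3 - <<'E'
from pl import *
brief(); s,t,Rm=st(); print('obj in tool', Rm.T@(np.array([.5975,.1273,0])-t))
E
```

```text
t 9.75 p [0.6165 0.1414 0.019 ] psi 2.2233 zax [ 0.005  0.003 -1.   ] q [ 0.53  0.5  -0.33  0.   -0.74 -1.45] F [-0.3  0.8 -2.4] w 0.0596
obj in tool [ 0.0003 -0.0238  0.0189]
```

apply_moves --increments '[0,0,0.012,0,0,0,0,0,0.025,0,0,0,0,0,0.03,0,0,0,0,0,0.015,0,0,0,0,0,0,0,0,0]'

```text
t: 10.17
eef_pos: [0.6141, 0.14, 0.1045]
ee_rot: [-3.141, 0.0, 2.223]
force: [0.4, -0.3, -2.2]
width: 0.0601
```

```bash
python3 - <<'E'
from pl import *
p=look('arch_cast',[.5975,.1273,.6526],'',yaws=[.65],view=False,z=st()[1][2]-.019)
s,t,Rm=st(); print('obj in tool', Rm.T@(np.array([*p[:2],0])-t), p[2]+np.pi/2-np.arctan2(Rm[1,0],Rm[0,0]))
g=off([.3698,-.3255,.186],.0238); to(*g,t[2],.186+np.pi/2)
E
```

```text
t 10.17 p [0.6141 0.14   0.1045] psi 2.223 zax [-0. -0. -1.] q [ 0.53  0.4  -0.26  0.   -0.92 -1.45] F [ 0.4 -0.3 -2.2] w 0.0601
arch_cast [0.5889 0.1011 1.2381] iou 0.714
obj in tool [-0.0157 -0.0435  0.1035] 0.586036523014196
d [-0.2207 -0.4611  0.    ] rot [-0.     -0.0005 -0.4661] rows>= 12.3
```

apply_moves --increments '[-0.008,-0.016,0,0,0,-0.015,-0.013,-0.028,0,0,0,-0.028,-0.016,-0.033,0,0,0,-0.033,-0.016,-0.033,0,0,0,-0.033,-0.016,-0.033,0,0,0,-0.033,-0.016,-0.033,0,0,0,-0.033,-0.016,-0.033,0,0,0,-0.033,-0.016,-0.033,0,0,0,-0.033,-0.016,-0.033,0,0,0,-0.033,-0.016,-0.033,0,0,0,-0.033,-0.016,-0.033,0,0,0,-0.033,-0.016,-0.033,0,0,0,-0.033,-0.013,-0.028,0,0,0,-0.033,-0.01,-0.02,0,0,0,-0.03,-0.007,-0.015,0,0,0,-0.02,-0.003,-0.006,0,0,0,-0.01,0,0,0,0,0,0,0,0,0,0,0,0]'

```text
t: 11.72
eef_pos: [0.3677, -0.3203, 0.0868]
ee_rot: [-3.119, -0.012, 1.727]
force: [0.2, 0.6, -2.4]
width: 0.0596
```

```bash
cat >> pl.py <<'E'
B=[.3698,-.3255,.186]
E
python3 - <<'E'
from pl import *
brief(); g=off(B,.0238); to(*g,.06,B[2]+np.pi/2)
E
```

```text
t 11.72 p [ 0.3677 -0.3203  0.0868] psi 1.7267 zax [-0.025  0.008 -1.   ] q [-0.31  0.22 -0.57 -0.   -0.8  -1.1 ] F [ 0.2  0.6 -2.4] w 0.0596
d [ 0.0255 -0.0008 -0.0268] rot [-0.0081 -0.0248  0.0299] rows>= 0.9
```

apply_moves --increments '[0.008,0,0,-0.004,-0.012,0.01,0.008,0,0,-0.004,-0.012,0.01,0.006,0,-0.004,0,0,0.008,0,0,-0.004,0,0,0,0,0,0,0,0,0]'

```text
t: 12.13
eef_pos: [0.3938, -0.3173, 0.0776]
ee_rot: [3.139, 0.001, 1.763]
force: [-0.2, -0.1, -1.9]
width: 0.0597
```

```bash
python3 - <<'E'
from pl import *
brief(); g=off(B,.0238); to(*g,.06,B[2]+np.pi/2)
a=save('wrist','x.png'); b=save('scene','y.png',crop=(160,90,290,190),scale=4.2)
a=cv2.resize(a[100:340],None,fx=1.07,fy=1.07)
w=max(a.shape[1],b.shape[1]); pad=lambda i:cv2.copyMakeBorder(i,0,0,0,w-i.shape[1],cv2.BORDER_CONSTANT)
v=np.vstack([pad(a),pad(b)]); v=v[:600] ;print(v.shape); cv2.imwrite('pics/held.png',v[:,:,::-1])
E
```

```text
t 12.13 p [ 0.3938 -0.3173  0.0776] psi 1.7635 zax [ 0.002 -0.    -1.   ] q [-0.29  0.25 -0.56 -0.   -0.75 -1.09] F [-0.2 -0.1 -1.9] w 0.0597
d [-0.0006 -0.0038 -0.0176] rot [ 0.0004  0.0023 -0.0067] rows>= 0.4
(600, 548, 3)
```

View pics/held.png

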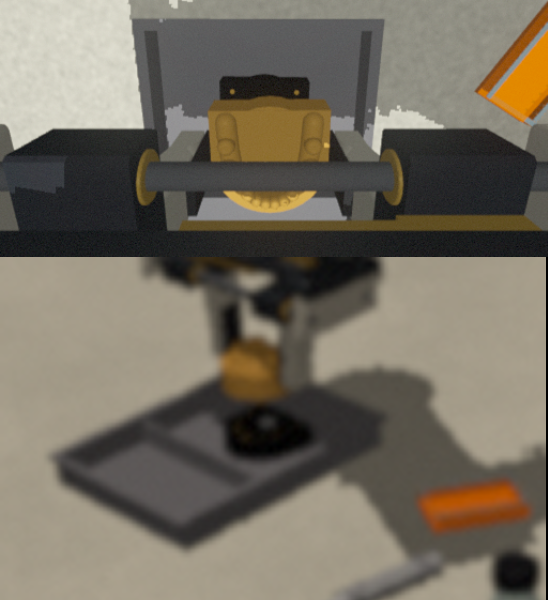

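```bash
python3 - <<'E'
from pl import *
s,t,Rm=st()
f=lambda uv,z:(world('wrist',uv,z)-t)@Rm
print('cast heel',f([(196,198),(308,193.5)],t[2])); print('base heel',f([(205.6,173),(288,173)],.019)); print('pred base', (np.array([*B[:2],.019])-t)@Rm)
# finer: edges by colour
im=cv2.imread('pics/x.png')[:,:,::-1].astype(int)
for u in (205,215,225,275,285,295,300): 
    c=im[:,u]; o=np.where(c[:,0]-c[:,2]>35)[0]; k=np.where(c.max(1)<50)[0]; print(u,'ochre first',o[(o>150)][:1],'black first',k[(k>140)][:1])
for v in (176,182,186): 
    k=np.where(im[v].max(1)<50)[0]; k=k[(k>180)&(k<310)]; print(v,k.min(),k.max())
for v in (205,212): 
    o=np.where(im[v,:,0]-im[v,:,2]>35)[0]; print(v,o.min(),o.max())
E
```

```text
cast heel [[-0.0287 -0.0263 -0.    ]
 [ 0.0291 -0.0288 -0.0001]]
base heel [[-0.0325 -0.0263  0.0591]
 [ 0.0259 -0.0263  0.0591]]
pred base [-0.003  -0.0252  0.0591]
205 ochre first [194] black first [176]
215 ochre first [184] black first [172]
225 ochre first [193] black first [172]
275 ochre first [185] black first [172]
285 ochre first [192] black first [173]
295 ochre first [193] black first [316]
300 ochre first [193] black first [316]
176 205 288
182 206 288
186 206 288
205 194 502
212 195 490
```

```bash
python3 - <<'E'
from pl import *
s,t,Rm=st()
f=lambda uv,z:(world('wrist',uv,z)-t)@Rm
print('cast heel',f([(215,193.5),(225,193),(285,192),(300,193)],t[2]-.019)); print('base heel',f([(205,172.5),(225,172),(275,172),(289,173)],.003)); print('pred base', (np.array([*B[:2],.003])-t)@Rm)
E
```

```text
cast heel [[-0.0212 -0.0231  0.019 ]
 [-0.0154 -0.0234  0.019 ]
 [ 0.0195 -0.024   0.0189]
 [ 0.0282 -0.0234  0.0189]]
base heel [[-0.0355 -0.0231  0.0751]
 [-0.0202 -0.0235  0.0751]
 [ 0.0179 -0.0235  0.0751]
 [ 0.0286 -0.0227  0.0751]]
pred base [-0.003  -0.0252  0.0751]
```

apply_moves --increments '[0.0003,-0.0018,-0.006,0,0.001,-0.003,0.0003,-0.0018,-0.008,0,0.001,-0.003,0,0,-0.007,0,0,0,0,0,-0.005,0,0,0,0,0,-0.003,0,0,0,0,0,0,0,0,0]'

```text
t: 12.73
eef_pos: [0.3938, -0.3214, 0.0457]
ee_rot: [-3.141, 0.0, 1.756]
force: [-1.0, 0.0, -1.3]
width: 0.0596
```

```bash
python3 - <<'E'
from pl import *
brief(); t0=np.array([.3938+.0006,-.3173-.0032]); to(*t0,.038,1.7575)
E
```

```text
t 12.73 p [ 0.3938 -0.3214  0.0457] psi 1.7562 zax [-0.001 -0.    -1.   ] q [-0.3   0.3  -0.59  0.   -0.68 -1.09] F [-1.   0.  -1.3] w 0.0596
d [ 0.0006  0.0009 -0.0077] rot [ 0.0003 -0.0006  0.0013] rows>= 0.2
```

apply_moves --increments '[0.0004,0.0006,-0.003,0,0,0,0,0,-0.002,0,0,0,0,0,-0.0015,0,0,0]'

```text
t: 12.98
eef_pos: [0.3941, -0.3209, 0.0385]
ee_rot: [-3.141, 0.0, 1.756]
force: [-0.8, -0.1, -1.6]
width: 0.0596
```

```bash
python3 - <<'E'
from pl import *
brief(); t0=np.array([.3938+.0006,-.3173-.0032]); to(*t0,.038,1.7575)
E
```

```text
t 12.98 p [ 0.3941 -0.3209  0.0385] psi 1.756 zax [-0.001 -0.    -1.   ] q [-0.3   0.31 -0.59  0.   -0.66 -1.09] F [-0.8 -0.1 -1.6] w 0.0596
d [ 0.0003  0.0004 -0.0005] rot [ 0.0003 -0.001   0.0015] rows>= 0.0
```

apply_moves --increments '[0,0,-0.001,0,0,0,0,0,-0.001,0,0,0]'

```text
t: 13.15
eef_pos: [0.3941, -0.3209, 0.0376]
ee_rot: [-3.14, 0.0, 1.757]
force: [-5.7, 8.3, 23.6]
width: 0.0596
```

apply_moves --increments '[0,0,0.0003,0,0,0]'

```text
t: 13.23
eef_pos: [0.3943, -0.321, 0.0384]
ee_rot: [-3.141, 0.001, 1.757]
force: [-0.2, -0.2, -1.6]
width: 0.0597
```

apply_moves --increments '[0,0,0,0,0,0,0,0,0,0,0,0,0,0,0,0,0,0]' --hand 0.12

```text
t: 13.48
eef_pos: [0.3953, -0.3213, 0.0394]
ee_rot: [3.14, 0.002, 1.757]
force: [0.6, -0.8, -0.1]
width: 0.0738
```

apply_moves --increments '[0,0,0.012,0,0,0,0,0,0.025,0,0,0,0,0,0.03,0,0,0,0.01,0,0.03,0,0,0,0.01,0,0.01,0,0,0,0,0,0,0,0,0,0,0,0,0,0,0]'

```text
t: 14.07
eef_pos: [0.4139, -0.3209, 0.15]
ee_rot: [-3.141, 0.001, 1.757]
force: [0.6, -0.4, -1.2]
width: 0.077
```

```bash
python3 - <<'E'
from pl import *
brief(); a=save('wrist','x2.png',crop=(140,100,370,300),scale=3.4); print(a.shape)
c=[.4463,-.0872,.0137]; g=off(c,-.007); to(*g,.13,c[2]+np.pi/2)
E
```

```text
t 14.07 p [ 0.4139 -0.3209  0.15  ] psi 1.7566 zax [-0.001 -0.001 -1.   ] q [-0.28  0.19 -0.44  0.   -0.94 -1.1 ] F [ 0.6 -0.4 -1.2] w 0.077
(680, 782, 3)
d [ 0.0256  0.2336 -0.0197] rot [ 0.001  -0.0013 -0.1722] rows>= 5.7
```

View pics/x2.png

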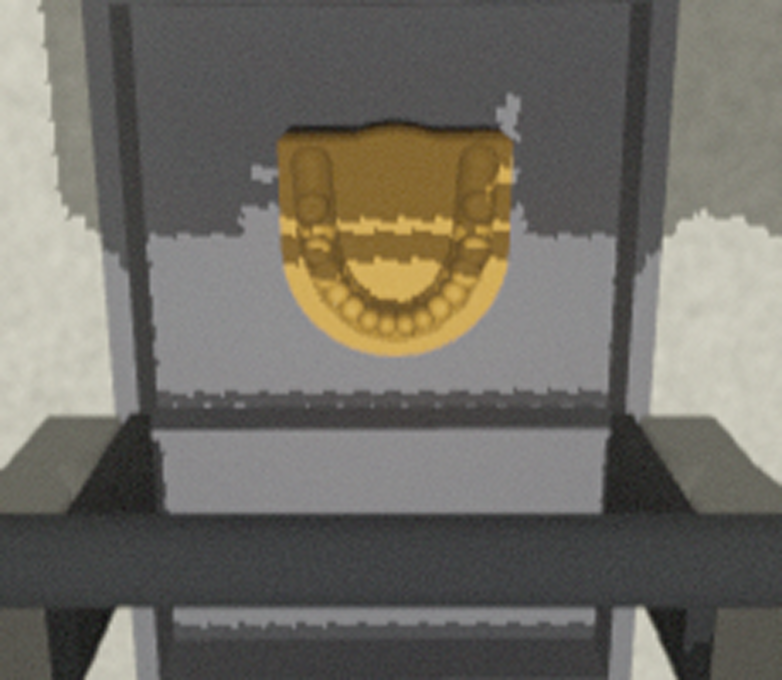

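The cast sits on the base in the crop at (395,240), heel edges parallel, with only the base's heel face showing. Next is the cutter.

apply_moves --increments '[0.0015,0.014,-0.001,0,0,-0.01,0.0027,0.025,-0.001,0,0,-0.018,0.0027,0.025,-0.001,0,0,-0.018,0.0027,0.025,-0.001,0,0,-0.018,0.0027,0.025,-0.001,0,0,-0.018,0.0027,0.025,-0.001,0,0,-0.018,0.0027,0.025,-0.001,0,0,-0.018,0.0027,0.025,-0.001,0,0,-0.018,0.002,0.018,-0.001,0,0,-0.018,0.001,0.012,-0.001,0,0,-0.01,0.0005,0.006,0,0,0,-0.005,0,0,0,0,0,0,0,0,0,0,0,0]' --hand 0

```text
t: 15.2
eef_pos: [0.421, -0.0881, 0.1209]
ee_rot: [-3.11, -0.002, 1.573]
force: [-0.1, -0.1, 0.6]
width: 0.0876
```

```bash
python3 - <<'E'
from pl import *
p=look('pin_cutter',[.4463,-.0872,.0137],'w_cut.png',yaws=[.0137])
g=off(p,-.007); to(*g,.012,p[2]+np.pi/2)
E
```

```text
t 15.2 p [ 0.421  -0.0881  0.1209] psi 1.5732 zax [-0.031  0.002 -1.   ] q [ 0.25  0.09 -0.64 -0.01 -0.87 -1.81] F [-0.1 -0.1  0.6] w 0.0876
pin_cutter [ 0.4482 -0.0896  0.031 ] iou 0.581
d [ 0.0203 -0.0014 -0.1089] rot [-0.0018 -0.0314  0.0292] rows>= 2.7
```

View pics/w_cut.png

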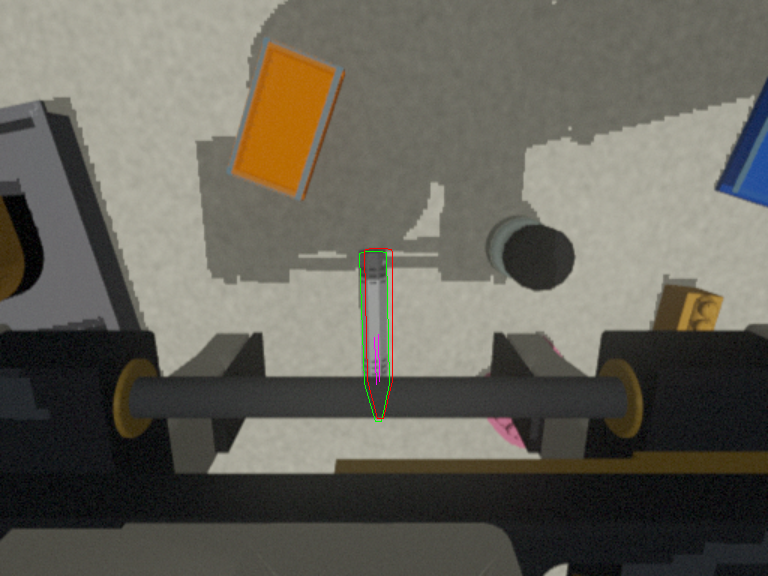

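apply_moves --increments '[0.007,-0.0005,-0.01,0,-0.01,0.008,0.007,-0.0005,-0.015,0,-0.01,0.008,0.006,-0.0004,-0.02,0,-0.01,0.008,0,0,-0.02,0,0,0,0,0,-0.012,0,0,0,0,0,0,0,0,0]' --hand 0.4

```text
t: 15.75
eef_pos: [0.4419, -0.0949, 0.0414]
ee_rot: [3.138, -0.002, 1.594]
force: [-0.2, -0.4, 0.3]
width: 0.0547
```

```bash
python3 - <<'E'
from pl import *
brief(); to(.441,-.0896,.012,.025+np.pi/2)
E
```

```text
t 15.75 p [ 0.4419 -0.0949  0.0414] psi 1.5938 zax [ 0.003  0.002 -1.   ] q [ 0.23  0.23 -0.72 -0.   -0.62 -1.77] F [-0.2 -0.4  0.3] w 0.0547
d [-0.0009  0.0053 -0.0294] rot [-0.0019  0.0031  0.002 ] rows>= 0.7
```

apply_moves --increments '[-0.0005,0.003,-0.007,-0.001,0.002,0.001,0,0.0015,-0.008,0,0,0,0,0,-0.007,0,0,0,0,0,-0.004,0,0,0,0,0,0,0,0,0]'

```text
t: 16.17
eef_pos: [0.4417, -0.0918, 0.0142]
ee_rot: [3.14, -0.001, 1.593]
force: [-0.6, -0.3, 0.1]
width: 0.0529
```

apply_moves --increments '[0,0,0,0,0,0,0,0,0,0,0,0,0,0,0,0,0,0,0,0,0,0,0,0,0,0,-0.0005,0,0,0,0,0,-0.0005,0,0,0,0,0,0,0,0,0]' --hand 1 --force 20

```text
t: 16.75
eef_pos: [0.4431, -0.0913, 0.0146]
ee_rot: [3.137, -0.001, 1.594]
force: [0.3, 0.2, -0.8]
width: 0.016
```

```bash
python3 - <<'E'
from pl import *
brief(); g=off(L,.0615,-.013); 
for sg in (1,-1):
    # cutter heading = L yaw + sg*pi/2 ; tool psi rotates accordingly
    g=off(L,.0615,sg*(-.006-.007)); print(sg,g); 
s,t,Rm=st(); print('along', t[0]-.4482)
E
```

```text
t 16.75 p [ 0.4431 -0.0913  0.0146] psi 1.5937 zax [ 0.005  0.001 -1.   ] q [ 0.23  0.28 -0.74  0.   -0.54 -1.78] F [ 0.3  0.2 -0.8] w 0.016
1 [ 0.4971 -0.3157]
-1 [ 0.4925 -0.2901]
along -0.0051402879620232045
```

apply_moves --increments '[0,0,0.015,0,0,0,0,0,0.025,0,0,0,0,0,0.03,0,0,-0.05,0.002,-0.008,0.02,0,0,-0.09,0.004,-0.014,0,0,0,-0.1,0.004,-0.016,0,0,0,-0.1,0.004,-0.016,0,0,0,-0.1,0.004,-0.016,0,0,0,-0.1,0.004,-0.016,0,0,0,-0.1,0.004,-0.016,0,0,0,-0.1,0.004,-0.016,0,0,0,-0.1,0.004,-0.016,0,0,0,-0.1,0.004,-0.016,0,0,0,-0.1,0.004,-0.016,0,0,0,-0.1,0.004,-0.016,0,0,0,-0.1,0.003,-0.012,0,0,0,-0.08,0.001,-0.006,0,0,0,-0.04,0,0,0,0,0,0]'

```text
t: 18.25
eef_pos: [0.4901, -0.3009, 0.1075]
ee_rot: [3.141, -0.002, 0.165]
force: [0.2, -0.2, -1.3]
width: 0.0156
```

```bash
python3 - <<'E'
from pl import *
brief(); g=off(L,.0615,.011); to(*g,.08,L[2])
E
```

```text
t 18.25 p [ 0.4901 -0.3009  0.1075] psi 0.1655 zax [ 0.002 -0.    -1.   ] q [-0.21  0.31 -0.38 -0.   -0.88 -2.77] F [ 0.2 -0.2 -1.3] w 0.0156
d [ 0.0028  0.0088 -0.0275] rot [0.0002 0.0017 0.0141] rows>= 0.7
```

apply_moves --increments '[0.0014,0.004,-0.008,0,0.001,0.007,0.0014,0.004,-0.016,0,0,0.007,0,0,-0.018,0,0,0,0,0,-0.016,0,0,0,0,0,-0.01,0,0,0,0,0,-0.004,0,0,0]'

```text
t: 18.75
eef_pos: [0.4922, -0.2891, 0.0315]
ee_rot: [3.142, -0.002, 0.192]
force: [-0.5, -0.2, -0.5]
width: 0.0153
```

```bash
python3 - <<'E'
from pl import *
brief(); g=off(L,.0615,.011); to(*g,.0176,L[2])
a=save('wrist','cutp.png',scale=1.5)
E
```

```text
t 18.75 p [ 0.4922 -0.2891  0.0315] psi 0.1919 zax [ 0.002  0.    -1.   ] q [-0.19  0.4  -0.46 -0.   -0.7  -2.76] F [-0.5 -0.2 -0.5] w 0.0153
d [ 0.0006 -0.003  -0.0139] rot [-0.0004  0.0022 -0.0123] rows>= 0.3
```

View pics/cutp.png

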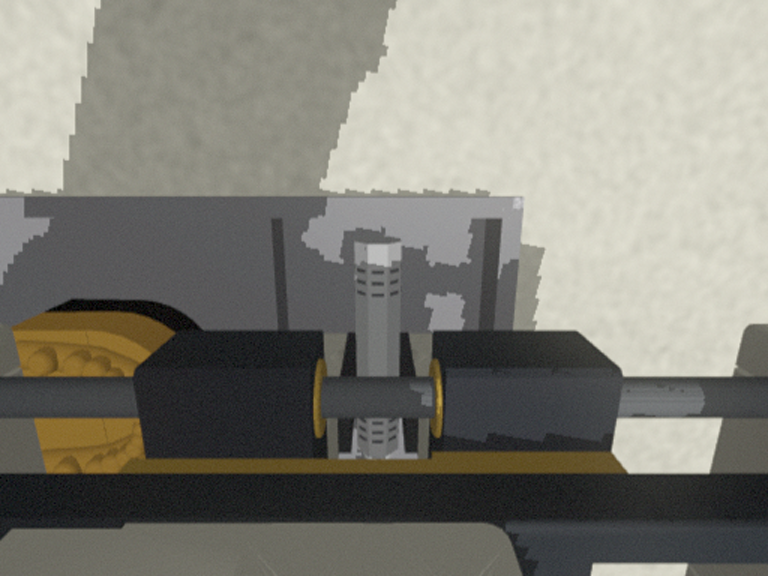

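The cutter's handle end is at (377,240), inside the narrow bay and centred between partition and wall.

apply_moves --increments '[0.0003,-0.0015,-0.005,0,0.001,-0.006,0.0003,-0.001,-0.004,0,0.001,-0.006,0,0,-0.002,0,0,0,0,0,-0.001,0,0,0,0,0,-0.0005,0,0,0]'

```text
t: 19.22
eef_pos: [0.4935, -0.2906, 0.0186]
ee_rot: [-3.141, -0.001, 0.183]
force: [0.2, -0.3, -0.8]
width: 0.0155
```

apply_moves --increments '[0,0,-0.001,0,0,0,0,0,-0.001,0,0,0]'

```text
t: 19.38
eef_pos: [0.4939, -0.2908, 0.0175]
ee_rot: [3.141, -0.002, 0.183]
force: [-3.0, 4.4, 12.6]
width: 0.0154
```

apply_moves --increments '[0,0,0,0,0,0,0,0,0,0,0,0,0,0,0,0,0,0]' --hand 0.68

```text
t: 19.63
eef_pos: [0.4946, -0.2911, 0.0185]
ee_rot: [3.14, -0.004, 0.183]
force: [0.1, 0.1, -0.2]
width: 0.0272
```

apply_moves --increments '[0,0,0.012,0,0,0,0,0,0.025,0,0,0,0,0,0.03,0,0,0,0,0,0.03,0,0,0.01,0,0,0.015,0,0,0.01,0,0,0,0,0,0]'

```text
t: 20.13
eef_pos: [0.4928, -0.2911, 0.1341]
ee_rot: [3.141, -0.0, 0.203]
force: [0.2, -0.3, -0.3]
width: 0.0277
```

```bash
python3 - <<'E'
from pl import *
brief(); d=[.6013,.0089,-.6744]; to(d[0],d[1],.13,d[2]+np.pi/2)
E
```

```text
t 20.13 p [ 0.4928 -0.2911  0.1341] psi 0.2034 zax [ 0.    -0.001 -1.   ] q [-0.19  0.28 -0.36  0.   -0.93 -2.75] F [ 0.2 -0.3 -0.3] w 0.0277
d [ 0.1085  0.3    -0.0041] rot [0.0005 0.0004 0.693 ] rows>= 7.7
```

apply_moves --increments '[0.005,0.014,0,0,0,0.03,0.008,0.022,0,0,0,0.05,0.01,0.027,0,0,0,0.06,0.01,0.027,0,0,0,0.06,0.01,0.027,0,0,0,0.06,0.01,0.027,0,0,0,0.06,0.01,0.027,0,0,0,0.06,0.01,0.027,0,0,0,0.06,0.01,0.027,0,0,0,0.06,0.008,0.022,0,0,0,0.06,0.006,0.018,0,0,0,0.05,0.004,0.014,0,0,0,0.04,0.003,0.008,0,0,0,0.02,0,0,0,0,0,0,0,0,0,0,0,0]' --hand 0

```text
t: 21.38
eef_pos: [0.5978, 0.0088, 0.1288]
ee_rot: [-3.141, -0.001, 0.899]
force: [-0.5, -0.1, -0.4]
width: 0.0875
```

```bash
python3 - <<'E'
from pl import *
d=[.6013,.0089,-.6744]
p=look('die_tray',d,'',yaws=[-.6744],view=False); to(p[0],p[1],.0135,p[2]+np.pi/2)
# top check of pan contents
im=optics.grab_frame('top'); q,i=fit('top','arch_cast',im,[.3705,-.3255,.186],z=.019,yaws=[.186]); print('cast top',q,i)
E
```

```text
t 21.38 p [0.5978 0.0088 0.1288] psi 0.8994 zax [-0.     0.001 -1.   ] q [ 0.34  0.32 -0.31 -0.   -0.94 -2.58] F [-0.5 -0.1 -0.4] w 0.0875
die_tray [ 0.6018  0.0062 -0.6766] iou 0.98
d [ 0.0041 -0.0024 -0.1153] rot [-0.0012 -0.0001 -0.0047] rows>= 2.8
cast top [ 0.3715 -0.3245  0.2004] 0.9494754870477414
```

apply_moves --increments '[0.002,-0.0012,-0.018,0,0,-0.002,0.002,-0.0012,-0.025,0,0,-0.002,0,0,-0.025,0,0,0,0,0,-0.02,0,0,0,0,0,-0.012,0,0,0,0,0,-0.004,0,0,0]'

```text
t: 21.98
eef_pos: [0.6023, -0.0005, 0.025]
ee_rot: [3.137, -0.007, 0.883]
force: [-0.6, 0.4, 0.2]
width: 0.0875
```

```bash
python3 - <<'E'
from pl import *
brief(); to(.6018,.0062,.0135,-.6766+np.pi/2)
E
```

```text
t 21.98 p [ 0.6023 -0.0005  0.025 ] psi 0.8829 zax [ 0.008  0.003 -1.   ] q [ 0.32  0.45 -0.4  -0.   -0.71 -2.58] F [-0.6  0.4  0.2] w 0.0875
d [-0.0005  0.0067 -0.0115] rot [-0.0029  0.0077  0.0113] rows>= 0.3
```

apply_moves --increments '[-0.0003,0.0035,-0.003,-0.0015,0.004,0.006,-0.0003,0.0025,-0.004,-0.0015,0.004,0.005,0,0,-0.003,0,0,0,0,0,-0.001,0,0,0]'

```text
t: 22.32
eef_pos: [0.6018, 0.0039, 0.0142]
ee_rot: [-3.141, 0.001, 0.891]
force: [-0.7, -0.5, -1.3]
width: 0.0879
```

apply_moves --increments '[0,0,0,0,0,0,0,0,0,0,0,0,0,0,-0.0005,0,0,0,0,0,-0.0005,0,0,0,0,0,-0.0005,0,0,0,0,0,0,0,0,0,0,0,0,0,0,0,0,0,0,0,0,0]' --hand 1 --force 15

```text
t: 22.98
eef_pos: [0.6035, 0.0047, 0.0153]
ee_rot: [3.139, -0.003, 0.892]
force: [0.1, -0.2, 0.5]
width: 0.0434
```

```bash
python3 - <<'E'
from pl import *
brief(); to(*S[:2],.09,S[2]+np.pi/2)
E
```

```text
t 22.98 p [0.6035 0.0047 0.0153] psi 0.8921 zax [ 0.004  0.001 -1.   ] q [ 0.33  0.47 -0.4   0.   -0.7  -2.58] F [ 0.1 -0.2  0.5] w 0.0434
d [-0.1482  0.311   0.0747] rot [-0.0016  0.0038  0.4204] rows>= 8.5
```

apply_moves --increments '[0,0,0.012,0,0,0,0,0,0.025,0,0,0,-0.002,0.005,0.025,0,0,0.01,-0.006,0.013,0.015,0,0,0.025,-0.01,0.022,0,0,0,0.035,-0.012,0.025,0,0,0,0.035,-0.012,0.025,0,0,0,0.035,-0.012,0.025,0,0,0,0.035,-0.012,0.025,0,0,0,0.035,-0.012,0.025,0,0,0,0.035,-0.012,0.025,0,0,0,0.035,-0.012,0.025,0,0,0,0.035,-0.012,0.025,0,0,0,0.035,-0.011,0.023,0,0,0,0.03,-0.01,0.02,0,0,0,0.025,-0.008,0.015,0,0,0,0.015,-0.004,0.01,0,0,0,0.01,-0.001,0.003,0,0,0,0,0,0,0,0,0,0]'

```text
t: 24.57
eef_pos: [0.4457, 0.3281, 0.0961]
ee_rot: [3.139, -0.004, 1.34]
force: [-0.8, -0.4, 0.5]
width: 0.0439
```

```bash
python3 - <<'E'
from pl import *
brief(); to(*S[:2],.0183,S[2]+np.pi/2)
E
```

```text
t 24.57 p [0.4457 0.3281 0.0961] psi 1.3404 zax [ 0.004  0.003 -1.   ] q [ 0.99  0.29 -0.44  0.   -0.83 -2.79] F [-0.8 -0.4  0.5] w 0.0439
d [ 0.0096 -0.0124 -0.0778] rot [-0.003   0.0037 -0.0279] rows>= 1.9
```

apply_moves --increments '[0.005,-0.006,-0.008,-0.002,0.002,-0.014,0.005,-0.006,-0.016,-0.001,0.002,-0.014,0,0,-0.018,0,0,0,0,0,-0.016,0,0,0,0,0,-0.009,0,0,0,0,0,-0.003,0,0,0]'

```text
t: 25.07
eef_pos: [0.4597, 0.31, 0.0232]
ee_rot: [3.141, -0.001, 1.302]
force: [-0.3, -0.4, -0.0]
width: 0.0435
```

```bash
python3 - <<'E'
from pl import *
brief(); to(*S[:2],.0183,S[2]+np.pi/2)
E
```

```text
t 25.07 p [0.4597 0.31   0.0232] psi 1.3016 zax [ 0.001  0.001 -1.   ] q [ 0.95  0.4  -0.51 -0.   -0.67 -2.79] F [-0.3 -0.4 -0. ] w 0.0435
d [-0.0044  0.0057 -0.0049] rot [-0.0011  0.0006  0.0109] rows>= 0.2
```

apply_moves --increments '[-0.003,0.004,-0.002,0,0,0.006,-0.001,0.001,-0.001,0,0,0.003,0,0,-0.001,0,0,0,0,0,-0.001,0,0,0]'

```text
t: 25.4
eef_pos: [0.4562, 0.3134, 0.0183]
ee_rot: [-3.141, 0.001, 1.309]
force: [-3.6, -4.5, 10.4]
width: 0.044
```

apply_moves --increments '[0,0,0.0003,0,0,0,0,0,0,0,0,0,0,0,0,0,0,0]' --hand 0.38

```text
t: 25.65
eef_pos: [0.4567, 0.3147, 0.0206]
ee_rot: [3.14, -0.002, 1.31]
force: [-0.1, -0.0, 0.1]
width: 0.0534
```

apply_moves --increments '[0,0,0.012,0,0,0,0,0,0.025,0,0,0,0,0,0.03,0,0,0,0,0,0.03,0,0,0,0,0,0.015,0,0,0,0,0,0,0,0,0]'

```text
t: 26.15
eef_pos: [0.4559, 0.3144, 0.1378]
ee_rot: [3.14, -0.002, 1.311]
force: [-0.1, 0.6, 0.0]
width: 0.0542
```

```bash
python3 - <<'E'
from pl import *
p=look('die_tray',[.456,.313,-.262],'w_tray.png',yaws=[-.262],z=.003)
im=optics.grab_frame('wrist'); c=im[184:,:].astype(int)
q=[.4486,.1017,-.1137]; to(q[0],q[1],.13,q[2]+np.pi/2)
E
```

```text
t 26.15 p [0.4559 0.3144 0.1378] psi 1.3111 zax [ 0.002  0.001 -1.   ] q [ 0.96  0.25 -0.39  0.   -0.93 -2.79] F [-0.1  0.6  0. ] w 0.0542
die_tray [ 0.4533  0.3143 -0.2644] iou 0.917
d [-0.0064 -0.2118 -0.005 ] rot [ 0.001  -0.0005  0.1466] rows>= 5.1
```

View pics/w_tray.png

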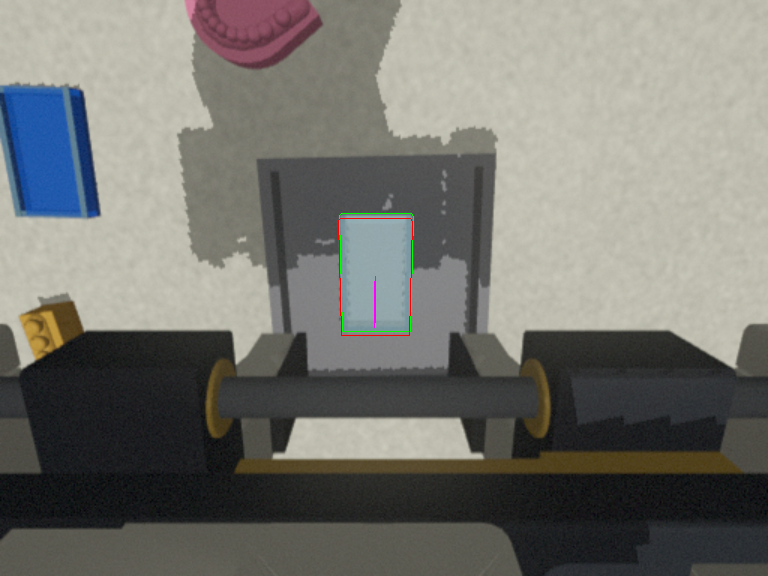

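The tray lies flat and centred in the small pan at (376,273). Last piece: the quadrant cast.

apply_moves --increments '[0,-0.014,0,0,0,0.01,0,-0.024,0,0,0,0.016,-0.001,-0.026,0,0,0,0.017,-0.001,-0.026,0,0,0,0.017,-0.001,-0.026,0,0,0,0.017,-0.001,-0.026,0,0,0,0.017,-0.001,-0.022,0,0,0,0.017,0,-0.018,0,0,0,0.016,0,-0.014,0,0,0,0.01,0,-0.008,0,0,0,0.005,0,0,0,0,0,0,0,0,0,0,0,0]' --hand 0.3

```text
t: 27.25
eef_pos: [0.4406, 0.0969, 0.12]
ee_rot: [-3.125, 0.016, 1.459]
force: [0.7, -0.2, 0.7]
width: 0.0614
```

```bash
python3 - <<'E'
from pl import *
p=look('quad_cast',[.4486,.1017,-.1137],'w_quad.png',yaws=[-.1137]); to(p[0],p[1],.023,p[2]+np.pi/2)
E
```

```text
t 27.25 p [0.4406 0.0969 0.12  ] psi 1.4593 zax [-0.019 -0.014 -1.   ] q [ 0.66  0.12 -0.61 -0.   -0.86 -2.34] F [ 0.7 -0.2  0.7] w 0.0614
quad_cast [ 0.4475  0.0992 -0.1204] iou 0.956
d [ 0.007   0.0021 -0.0969] rot [ 0.0143 -0.019  -0.0091] rows>= 2.3
```

View pics/w_quad.png

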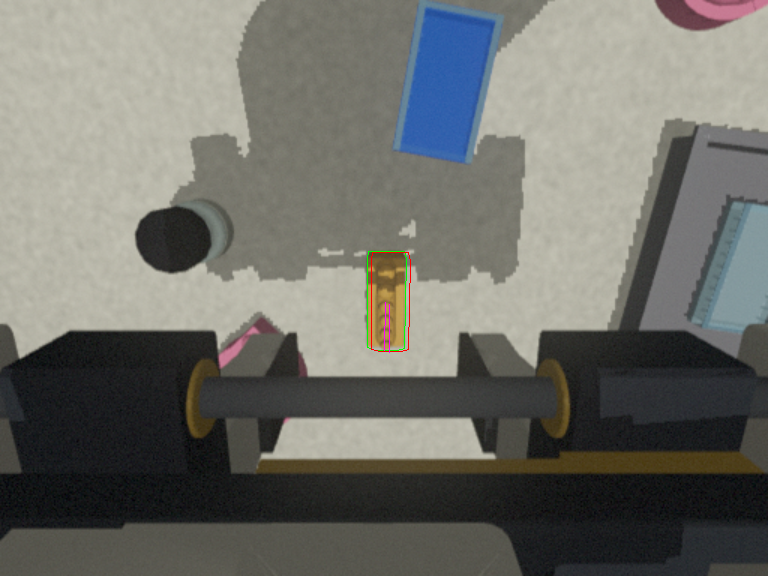

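apply_moves --increments '[0.0025,0.0008,-0.01,0.005,-0.007,-0.003,0.0025,0.0008,-0.018,0.005,-0.007,-0.003,0.002,0.0006,-0.022,0.004,-0.005,-0.003,0,0,-0.018,0,0,0,0,0,-0.01,0,0,0,0,0,-0.003,0,0,0,0,0,0,0,0,0]'

```text
t: 27.88
eef_pos: [0.45, 0.1057, 0.0356]
ee_rot: [3.138, -0.003, 1.454]
force: [-0.3, -0.1, 0.0]
width: 0.0612
```

```bash
python3 - <<'E'
from pl import *
brief(); to(.4475,.0995,.0225,-.12+np.pi/2)
E
```

```text
t 27.88 p [0.45   0.1057 0.0356] psi 1.4542 zax [ 0.004  0.002 -1.   ] q [ 0.66  0.25 -0.7   0.   -0.61 -2.35] F [-0.3 -0.1  0. ] w 0.0612
d [-0.0025 -0.0062 -0.0131] rot [-0.0021  0.0041 -0.0034] rows>= 0.4
```

apply_moves --increments '[-0.0015,-0.0035,-0.003,-0.001,0.002,-0.002,-0.001,-0.0025,-0.004,-0.001,0.002,-0.001,0,0,-0.004,0,0,0,0,0,-0.002,0,0,0,0,0,0,0,0,0]'

```text
t: 28.3
eef_pos: [0.4487, 0.1012, 0.0232]
ee_rot: [3.139, -0.002, 1.452]
force: [-0.5, 0.6, -0.7]
width: 0.0617
```

apply_moves --increments '[0,0,-0.0005,0,0,0,0,0,-0.0005,0,0,0,0,0,-0.0005,0,0,0,0,0,-0.0005,0,0,0,0,0,-0.0005,0,0,0,0,0,0,0,0,0,0,0,0,0,0,0,0,0,0,0,0,0]' --hand 1 --force 20

```text
t: 28.97
eef_pos: [0.4494, 0.1014, 0.0215]
ee_rot: [3.137, -0.004, 1.452]
force: [0.7, -0.0, -1.0]
width: 0.0218
```

```bash
python3 - <<'E'
from pl import *
s,t,Rm=st(); brief(); print('quad in tool',(np.array([.4475,.0992,0])-t)@Rm); T=[.4533,.3143,-.264]; to(*T[:2],.1,T[2]+np.pi/2)
E
```

```text
t 28.97 p [0.4494 0.1014 0.0215] psi 1.4521 zax [ 0.005  0.003 -1.   ] q [ 0.65  0.28 -0.72  0.   -0.57 -2.34] F [ 0.7 -0.  -1. ] w 0.0218
quad in tool [-0.0025 -0.0018  0.0215]
d [0.0039 0.2129 0.0785] rot [-0.0027  0.0047 -0.1453] rows>= 5.4
```

Fingertips are only 1.5 mm above where the tray rim will be, so I'll regrip about 2 mm higher.

apply_moves --increments '[0,0,0,0,0,0,0,0,0,0,0,0,-0.0005,0,0.001,-0.002,0.003,0,0,0,0,0,0,0]' --hand 0.6

```text
t: 29.3
eef_pos: [0.4489, 0.1015, 0.0227]
ee_rot: [3.14, -0.001, 1.452]
force: [-0.1, -0.7, 0.9]
width: 0.0351
```

apply_moves --increments '[0,0,-0.0005,0,0,0,0,0,-0.0005,0,0,0,0,0,0,0,0,0,0,0,0,0,0,0,0,0,0,0,0,0]' --hand 1

```text
t: 29.72
eef_pos: [0.449, 0.1016, 0.0217]
ee_rot: [3.14, -0.001, 1.452]
force: [-0.1, 0.4, 0.7]
width: 0.0215
```

apply_moves --increments '[0,0,0,0,0,0,0,0,0.001,0,0,0,0,0,0.002,0,0,0,0,0,0,0,0,0]' --hand 0.65

```text
t: 30.05
eef_pos: [0.4489, 0.1015, 0.0248]
ee_rot: [3.141, -0.001, 1.452]
force: [0.4, -0.2, 0.0]
width: 0.0304
```

apply_moves --increments '[0,0,0,0,0,0,0,0,0,0,0,0,0,0,0,0,0,0,0,0,0,0,0,0]' --hand 1

```text
t: 30.38
eef_pos: [0.449, 0.1016, 0.0251]
ee_rot: [3.14, -0.001, 1.452]
force: [0.3, 0.0, 1.2]
width: 0.0218
```

apply_moves --increments '[0,0,0.012,0,0,0,0,0,0.025,0,0,0,0,0.004,0.025,0,0,-0.005,0,0.01,0.016,0,0,-0.01,0.0005,0.02,0,0,0,-0.016,0.0005,0.023,0,0,0,-0.016,0.0005,0.023,0,0,0,-0.016,0.0005,0.023,0,0,0,-0.016,0.0005,0.023,0,0,0,-0.016,0.0005,0.023,0,0,0,-0.016,0.0005,0.02,0,0,0,-0.016,0.0005,0.017,0,0,0,-0.012,0,0.012,0,0,0,-0.01,0,0.008,0,0,0,-0.005,0,0.003,0,0,0,0,0,0,0,0,0,0,0,0,0,0,0,0]'

```text
t: 31.8
eef_pos: [0.4485, 0.3177, 0.1049]
ee_rot: [-3.138, 0.002, 1.288]
force: [0.2, -0.1, -1.1]
width: 0.0215
```

```bash
cat >> pl.py <<'E'
T=[.4533,.3143,-.264]
E
python3 - <<'E'
from pl import *
brief(); g=off(T,.0015); to(*g,.0321,T[2]+np.pi/2)
E
```

```text
t 31.8 p [0.4485 0.3177 0.1049] psi 1.2878 zax [-0.004 -0.001 -1.   ] q [ 0.97  0.28 -0.43 -0.   -0.86 -2.82] F [ 0.2 -0.1 -1.1] w 0.0215
d [ 0.0063 -0.0038 -0.0728] rot [ 0.0007 -0.0041  0.019 ] rows>= 1.8
```

Go down to about 12 mm above seating and check alignment from the wrist camera.

apply_moves --increments '[0.003,-0.002,-0.008,0,-0.002,0.009,0.003,-0.002,-0.014,0,-0.002,0.009,0,0,-0.016,0,0,0,0,0,-0.012,0,0,0,0,0,-0.004,0,0,0,0,0,0,0,0,0]'

```text
t: 32.3
eef_pos: [0.4554, 0.3085, 0.048]
ee_rot: [3.141, -0.0, 1.306]
force: [-0.1, 0.4, -1.1]
width: 0.0216
```

```bash
python3 - <<'E'
from pl import *
brief(); g=off(T,.0015); to(*g,.0321,T[2]+np.pi/2)
save('wrist','qp.png',crop=(100,100,400,330),scale=2.6)
E
```

```text
t 32.3 p [0.4554 0.3085 0.048 ] psi 1.3064 zax [ 0.001  0.    -1.   ] q [ 0.95  0.35 -0.49  0.   -0.72 -2.79] F [-0.1  0.4 -1.1] w 0.0216
d [-0.0007  0.0054 -0.0159] rot [-0.0002  0.0009  0.0004] rows>= 0.4
```

View pics/qp.png

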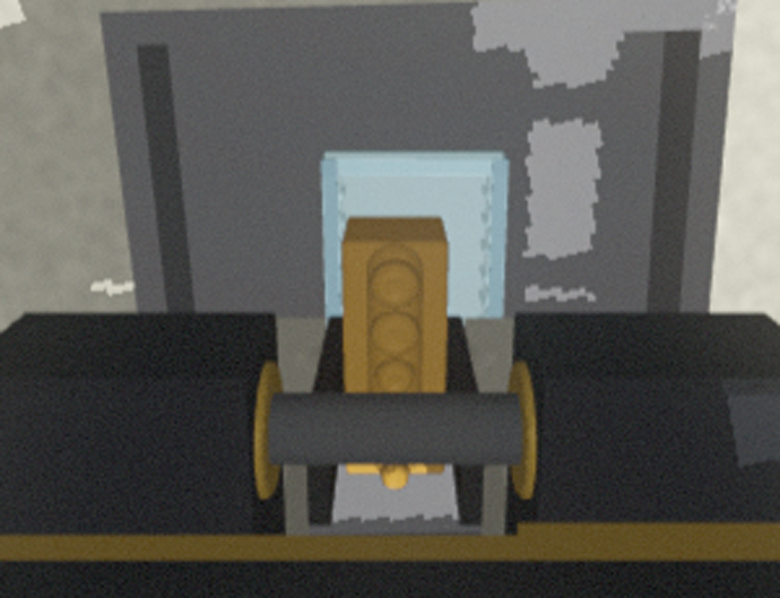

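```bash
python3 - <<'E'
from pl import *
s,t,Rm=st(); f=lambda c,z:(world('wrist',[c[0]/2.6+100,c[1]/2.6+100],z)-t)@Rm
print('tray end',f((322,151),.003)[0],f((509,151),.003)[0]); print('cast end',f((344,217),t[2]-.0251)[0],f((446,217),t[2]-.0251)[0])
E
```

```text
tray end [-0.0177 -0.0394  0.0453] [ 0.0292 -0.0394  0.0453]
cast end [-0.0111 -0.0276  0.0251] [ 0.0123 -0.0276  0.0251]
```

apply_moves --increments '[-0.0003,0.003,0,0,0,0,-0.0002,0.0025,-0.002,0,0,0,0,0,-0.003,0,0,0,0,0,-0.003,0,0,0,0,0,-0.001,0,0,0]'

```text
t: 32.77
eef_pos: [0.4563, 0.3156, 0.0413]
ee_rot: [3.139, -0.005, 1.307]
force: [-1.0, -0.7, -0.5]
width: 0.0215
```

apply_moves --increments '[-0.001,-0.0012,-0.002,-0.002,0.004,0,0,0,-0.0025,0,0,0,0,0,-0.0025,0,0,0,0,0,-0.0015,0,0,0]'

```text
t: 33.1
eef_pos: [0.4553, 0.3147, 0.0325]
ee_rot: [-3.141, -0.002, 1.307]
force: [-1.4, 0.8, -1.9]
width: 0.0211
```

apply_moves --increments '[0,0,-0.0007,0,0,0,0,0,-0.0007,0,0,0]'

```text
t: 33.27
eef_pos: [0.4552, 0.3147, 0.032]
ee_rot: [-3.141, -0.002, 1.308]
force: [-5.3, -1.4, 14.2]
width: 0.0214
```

apply_moves --increments '[0,0,0.0003,0,0,0,0,0,0,0,0,0,0,0,0,0,0,0,0,0,0,0,0,0]' --hand 0.6

```text
t: 33.6
eef_pos: [0.4555, 0.3151, 0.0328]
ee_rot: [3.141, -0.003, 1.308]
force: [-0.1, 0.0, -0.2]
width: 0.0347
```

apply_moves --increments '[0,0,0.012,0,0,0,0,0,0.025,0,0,0,0,0,0.03,0,0,0,0,0,0.03,0,0,0,0,0,0.02,0,0,0,0,0,0,0,0,0,0,0,0,0,0,0]'

```text
t: 34.18
eef_pos: [0.4541, 0.3128, 0.1524]
ee_rot: [-3.14, 0.002, 1.307]
force: [-0.3, -0.1, -0.4]
width: 0.0351
```

```bash
python3 - <<'E'
from pl import *
p=look('quad_cast',[.4537,.3139,-.264],'',yaws=[-.264],z=.007,view=False)
a=save('wrist','f1.png',crop=(150,100,350,230),scale=2.7); b=save('top','f2.png',crop=(80,110,430,300),scale=2.1); c=save('scene','f3.png',crop=(170,110,270,160),scale=4)
w=760; ims=[cv2.resize(a,(400,260)),cv2.resize(c,(360,180))]; row=np.zeros((260,760,3),np.uint8); row[:,:400]=ims[0]; row[:180,400:]=ims[1]
b=cv2.resize(b,(600,326)); bb=np.zeros((326,760,3),np.uint8); bb[:,:600]=b
cv2.imwrite('pics/final.png',np.vstack([row,bb])[:,:,::-1])
E
```

```text
t 34.18 p [0.4541 0.3128 0.1524] psi 1.3075 zax [-0.002 -0.002 -1.   ] q [ 0.96  0.23 -0.38 -0.   -0.97 -2.79] F [-0.3 -0.1 -0.4] w 0.0351
quad_cast [ 0.4544  0.3152 -0.2658] iou 0.932
```

View pics/final.png

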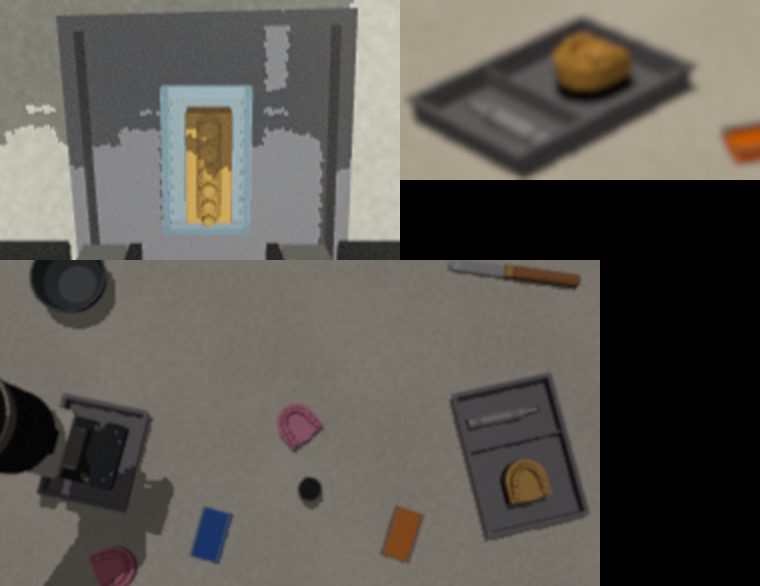

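Everything is placed. Before handing in, I'll check the cast/base match numerically from the saved close-up.

```bash
python3 - <<'E'
from pl import *
m=optics.camera_model('wrist'); K,_=cam('wrist'); a=1.7566
Tm=np.eye(4); Tm[:3,:3]=np.array([[np.cos(a),np.sin(a),0],[np.sin(a),-np.cos(a),0],[0,0,-1.]]); Tm[:3,3]=[.4139,-.3209,.15]
c=(K,np.linalg.inv(Tm@np.array(m['T_tool_cam'])))
im=cv2.imread('pics/x2.png')[:,:,::-1].astype(int)
f=lambda u,v,z:((world('wrist',[(u+.5)/3.4-.5+140,(v+.5)/3.4-.5+100],z,c)-Tm[:3,3])@Tm[:3,:3])[0]
for u in (300,320,340,460,480,500):
    col=im[:,u]; k=np.where(col[:220].max(1)<55)[0]; k=k[k>60]; o=np.where(col[:,0]-col[:,2]>35)[0]
    print(u,k[:1],o[:1],'base y',f(u,k[0],.003)[1] if len(k) else None,'cast y',f(u,o[0],.019)[1])
r=im[200]; o=np.where(r[:,0]-r[:,2]>35)[0]; print('cast sides',f(o.min(),200,.038)[0],f(o.max(),200,.038)[0]); 
o=np.where(im[132].max(1)<55)[0]; o=o[(o>200)&(o<600)]; print('base sides',f(o.min(),132,.019)[0],f(o.max(),132,.019)[0])
o=np.where(im[127].max(1)<55)[0]; o=o[(o>200)&(o<600)]; print('base sides',f(o.min(),127,.011)[0],f(o.max(),127,.011)[0])
E
```

```text
300 [126] [133] base y -0.042982064840723505 cast y -0.04270323848819246
320 [126] [133] base y -0.04298131440119474 cast y -0.042702531287685155
340 [126] [133] base y -0.042980563964575114 cast y -0.042701824089924505
460 [127] [131] base y -0.042691254267208205 cast y -0.04323773323368613
480 [126] [131] base y -0.042975310989692234 cast y -0.04323702538375829
500 [] [132] base y None cast y -0.042966314072441725
cast sides -0.02585084974912868 0.033858812506374264Traceback (most recent call last):
  File "<stdin>", line 11, in <module>
    return umr_minimum(a, axis, None, out, keepdims, initial, where)
ValueError: zero-size array to reduction operation minimum which has no identity
```

```bash
python3 - <<'E'
from pl import *
m=optics.camera_model('wrist'); K,_=cam('wrist')
im=cv2.imread('pics/x2.png')[:,:,::-1].astype(int)
for v in (125,126,127,128,129,130):
    o=np.where(im[v].max(1)<60)[0]; o=o[(o>240)&(o<560)]
    if len(o): print(v,o.min(),o.max(),(o.min()+o.max())/2)
for v in (150,200):
    o=np.where(im[v][:,0]-im[v][:,2]>35)[0]; print('cast',v,o.min(),o.max(),(o.min()+o.max())/2)
E
python3 -c "
from station import arm
print(arm.job_done())"
```

```text
125 294 486 390.0
126 291 489 390.0
127 290 496 393.0
128 288 497 392.5
129 287 497 392.0
130 287 473 380.0
cast 150 277 512 394.5
cast 200 279 510 394.5
the job is handed in; nothing more can be done
None
```

Both case pans are made up and I handed the job in at about t = 34 s of the 112 s allowed. I worked in the order asked: base, full-arch cast, cutter, die tray, quadrant cast.

**Partitioned pan:** The black base is flat in the large bay with the full-arch cast on it, teeth up. In the close-up taken after release, the heels agree within about 0.6 mm. Sideways, the two outlines agree within about 1 mm, judged only from the thin strip of base still visible. The cutter lies flat in the narrow bay.

**Undivided pan:** The clear tray is flat and near the centre. The quadrant cast sits inside it, teeth up, with a gap all round. It touched down at the expected height with about 14 N of contact force.

The full-arch cast was lowered in millimetre steps until it touched, peaking near 24 N. The final top view shows the bowl, knife and jar, and the pink, blue and orange look-alikes, where they were at the start. In that view the arm hid part of the small pan, so I checked that pan with the wrist camera instead.

**Checks that disagreed:**
- The first wrist fit of the placed base gave a yaw about 0.02 rad off the gripper's. I traced this to a lighting highlight and used the gripper's angle.
- Two estimates of the base's heel differed by about 2 mm, so I aligned by the direct wrist view.
- The quadrant cast was regripped twice on the bench to keep the fingers clear of the tray rim.

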